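# Put the hand tools home in their shaped tray recesses

### The arm

A 6-joint arm with a two-finger parallel gripper is mounted at the origin on a cart in front of the work surface, level with it; the furniture and walls round the work are solid. World frame = base frame: x ahead of the robot, y to its left, z up, the work surface at z = 0. Lengths are in m, angles in rad, forces in N, time in s.
With the tool pointing down it reaches from about 0.25 to 0.775 m from the base axis. Payload 4 kg.
Tool frame: the origin (TCP) lies midway between the tips of the shut fingers; the grasp point (between the pads) lies 19 mm behind it; z points along the fingers, y is the direction in which the jaws open and shut (so a half turn about z gives the same grasp; the last joint's range is limited). The gripper opens to 94 mm and grips with 3 to 60 N. Pads are 16 mm wide; open, the fingers measure 119 mm over their backs; the gripper's body (75 mm by 177 mm) begins 78 mm behind the grasp point.
Start: joints at [-1.284, 0.087, 1.371, -0, 1.684, -0.103], TCP at [0.209, -0.509, 0.206] pointing down, gripper open.
Joint ranges: [-3.1, 3.1], [-0.76, 2.03], [0.27, 2.55], [-1.08, 4.22], [0.17, 2.65], [-2.57, 2.57]. Speed limits (rad/s): [2.79, 2.79, 3.14, 3.14, 3.14, 3.14].

### API

Orientations are given as [roll, pitch, yaw] about the fixed x, y, z axes, in that order (R = Rz(yaw) Ry(pitch) Rx(roll)).
In Python, from bench import robot gives the robot as it stands.
- The arm moves only by the tool carry_out, never from a script. Its argument "deltas" is text: rows parted by semicolons, each of 7 numbers parted by spaces: the shift along the tool's x, y, z in mm, then the turn, a rotation vector about the tool's x, y, z in rad, then the closure, from 0 (fully open) to 1 (shut). A call has exactly 8 rows; each row is the pose to reach, as a shift and turn from the pose commanded when the call began, along the tool's axes at that moment; what a row does not reach only later rows make up. A row lasts 1/12 s, in which the tool goes at most 41.7 mm and 7.16 degrees, less where a joint would pass 70% of its speed; a pose out of reach is approached as far as the arm can. A call with a gripper value outside its range is refused whole. The fingers move at their own pace and stop on an object; the grip force is fixed at half the most. Time passes only in rows, so rows that repeat a pose let the fingers close, or fill a call up. It gives the time, the measured TCP pose, the force and the opening at its end, in the units of the state.
- robot.get_obs(): the state, without advancing time (a new reading comes with each control period).
- robot.snapshot(name): name is "side" or "top"; returns a dict with "pixels" (420x560x3 uint8, red, green, blue), "range_z" (420x560 float32, m along the optical axis (not along the pixel's ray), 0 where there is no reading), "camera_matrix" (3x3 intrinsics, pixels), "k1" (the pictures are not rectified: a ray, as slopes to the right and down, at radius r is drawn at 1 + k1 r^2 times it, then the intrinsics apply), "rvec" (rotation vector, rad) and "tvec" (3), from world to camera coordinates, as OpenCV has them. Camera axes: x right, y down, z forward; pixel columns grow to the right and rows downward; lengths in m; the calibration is good to about 2 mm. A picture is of the moment at which its call begins.
- robot.close_job(): hands the job in, once; it reports no verdict.
Trained networks look in a picture, given as the dict that the camera call returned (one of the last four; its "shot" number tells which), for a name from the list of things; names that differ only in an ending like _2 or _b are one class to them, and where a whole thing is asked for, a point or a joint stands for the part that bears it (a point fixed in the world has none). Each returns a list of dicts, best first, with "p" (0 to 1); they miss things now and then, are a little off and sometimes report something else, mostly with a low value. They report only what shows in the picture. A call takes as long as a camera call. They do not tell look-alikes from the thing itself.
- robot.look_for(picture, thing): "at" ([x, y, z] in m, in the coordinates of the camera as it stood for that picture, good to about 4 mm: the middle of the surface that is visible of it).
- robot.place_of(picture, thing): "at" ([x, y, z] in m, in the coordinates of the camera as it stood for that picture, good to about 4 mm: a listed point, or the origin of a listed thing).
The state is a dict: "time": time; "joint_positions": joint angles; "qvel": joint speeds; "joint_torque": joint torques, N m; "tool_pos": TCP position; "ee_rot": TCP orientation; "wrist_force": force on the tool from outside, world axes, zero at the start; "wrist_torque": the same for the moment, N m; "width": finger opening in m.
Only numpy, scipy, OpenCV 4.12 (cv2) and the standard library are available. Lean on these libraries where they do the work, as an engineer would, in place of code of your own. Each camera call takes 0.05 s, during which the arm holds its last target.

### The job

Put the four hand tools that lie loose on the bench back into the tool tray: the large screwdriver, the small screwdriver, the side cutters and the tweezers each go into the one recess that is shaped for them, lying fully down in it and the right way round, with the handles and the blunt end of the tweezers towards the robot. Leave the dial indicator where it lies.

Things in the scene. Friction and masses are not known exactly. Their poses are not given: they have to be found in the camera images.
- driver_large_mid (a point): Large screwdriver, 176 mm long, lying loose: blue handle 24 mm thick, steel shank. Point on its axis at mid-length, 12 mm above what it lies on. y runs along the tool, x across, z up: handle at +y (y = -4 to +88 mm), shank at -y. Grip the handle across x at y = +38 mm (near its balance; over the finger channel when home). 50 g.
- driver_small_mid (a point): Small screwdriver, 130 mm long, lying loose: red handle 15 mm thick, steel shank. Point on its axis at mid-length, 7 mm above what it lies on. y runs along the tool, x across, z up: handle at +y (y = -5 to +65 mm), shank at -y. Grip the handle across x at y = +30 mm (near its balance; over the finger channel when home). 50 g.
- cutters_mid (a point): Side cutters lying flat, 118 mm long, 37 mm wide over the two red grips, 11 mm thick, rigid. Point at mid-length, half-way up (5.5 mm). y runs along the tool, x across, z up: jaws at +y, grips at -y (to y = -59 mm). Grip across both grips along x at y = -18 mm (35 mm wide; near the balance; over the finger channel when home). 70 g.
- tweezers_mid (a point): Pointed steel tweezers lying on edge, 123 mm long, 12 mm wide, 10 mm thick, rigid. Point at the widest place, half-way up (5 mm). y runs along the tool, x across, z up: sharp tips at -y (72 mm away), joined blunt end at +y (50 mm away). Grip across x at this point (near the balance; over the finger channel when home). 20 g.
- recess_large (a point): Home of the large screwdriver: 13 mm deep trough (17 mm wide at its bed, 35 mm at the top) for the handle at +y, the end towards the robot, and a long narrow groove for the shank at -y. When home, the screwdriver's point lies on this one (23 mm above the bench) with all axes parallel.
- recess_small (a point): Home of the small screwdriver: the same form, shorter and narrower: 9 mm deep trough (11 mm wide at its bed, 24 mm at the top) for the handle at +y, the end towards the robot, narrow groove for the shank at -y. When home, the screwdriver's point lies on this one (22 mm above the bench) with all axes parallel.
- recess_cutters (a point): Home of the side cutters: the widest recess, 10 mm deep, 41 mm wide at its bed (53 mm at the top) for the grips at -y, the end towards the robot, 26 mm (32 mm) wide for the jaws at +y. When home, the cutters' point lies on this one (19.5 mm above the bench) with all axes parallel.
- recess_tweezers (a point): Home of the tweezers: slim straight recess, 10 mm deep, 17 mm wide at its bed in the middle and 11 mm at both ends (12 mm more at the top); it reaches 54 mm to +y, towards the robot (blunt end), and 76 mm to -y (tips). When home, the tweezers' point lies on this one (19 mm above the bench) with all axes parallel.
- tray_front (a point): Middle of the front edge (towards the robot) of a fixed thin steel tray, on its 9 mm high rim; x points to the back of the tray, y along its front. In it stand four inserts, 208 x 73 mm, side by side along y, tops 24 mm above the bench, dark with light recess beds; their order differs. A finger channel (x = 48 to 92 mm, bed 5 mm above the bench) crosses all four. Recess walls lean outward.
- dial_gauge: Dial indicator, round and white, 107 x 60 x 22 mm, lying on its back in front of the bench supply; it stays there. Origin on its underside; the stem points along -x, the 60 mm dial is centred at x = +16 mm. (The mouse mat at the left of the bench is 3 mm thick; tools may lie partly on it.)
There are look-alikes about, which are no part of the job. There is more than one size of the part that bears cutters_mid; the job needs the larger.

How it is judged:
By the outcome, as a careful person would: the job done as asked, in the order asked, and still so for the second after the job is handed in, with the robot touching nothing.
It also fails if it takes over 99 s, if anything falls off the work surface, if the arm or the gripper's body presses on something with over 40 N, if the wrist force passes 120 N, or if a joint passes its speed limit or range.

## Working session

There is one attempt and no reset: what is moved stays moved. The work goes in short steps, Python scripts to look and compute and a tool call to move; the robot and the scene stay as the last step left them, time stands still between calls to the robot, and variables do not carry over. Pictures are saved under pics/ and viewed, and the job is handed in when it is done.

Besides the shell and the picture viewer there is one more tool, called after "Request:" as a command line: name --argument value ..., lists and objects as JSON in quotes. carry_out: Moves the arm, as the interface text tells. Its arguments: {"type":"object","properties":{"deltas":{"type":"string"}},"required":["deltas"]}

```bash
ls; mkdir -p pics; cat > h.py <<'E'
import numpy as np, cv2, pickle
from bench import robot
def snap(name,fn=None):
    p=robot.snapshot(name)
    if fn: cv2.imwrite('pics/'+fn,cv2.cvtColor(p['pixels'],cv2.COLOR_RGB2BGR))
    return p
def RT(p):
    R,_=cv2.Rodrigues(np.array(p['rvec'],float)); return R,np.array(p['tvec'],float).ravel()
def c2w(p,c):
    R,t=RT(p); return R.T@(np.asarray(c)-t)
def w2pix(p,w):
    K=np.array(p['camera_matrix']);R,t=RT(p)
    c=(R@np.atleast_2d(w).T).T+t; s=c[:,:2]/c[:,2:]
    r2=(s**2).sum(1,keepdims=True); s=s*(1+p['k1']*r2)
    return s@K[:2,:2].T+K[:2,2]
def rays(p,uv):
    K=np.array(p['camera_matrix']); d=(np.atleast_2d(uv).astype(float)-K[:2,2])/np.array([K[0,0],K[1,1]])
    s=d.copy()
    for _ in range(20): s=d/(1+p['k1']*(s**2).sum(1,keepdims=True))
    return np.c_[s,np.ones(len(s))]
def pix2w(p,uv,z=None):
    """by plane z or by range"""
    R,t=RT(p); r=rays(p,uv); 
    if z is None:
        uv=np.atleast_2d(uv).astype(int); d=p['range_z'][uv[:,1],uv[:,0]]
        return (r*d[:,None]-t)@R
    o=-R.T@t; w=r@R
    return o+w*((z-o[2])/w[:,2])[:,None]
def cloud(p):
    v,u=np.mgrid[0:420,0:560]; uv=np.c_[u.ravel(),v.ravel()]
    return pix2w(p,uv).reshape(420,560,3)
E
python3 - <<'E'
from h import *
print(robot.get_obs())
for n in('top','side'):
    p=snap(n,n+'0.png'); pickle.dump(p,open(n+'0.pkl','wb'))
    R,t=RT(p); print(n,-R.T@t,p['camera_matrix'],p['k1'],p['range_z'].min(),p['range_z'].max())
    for th in ['driver_large_mid','driver_small_mid','cutters_mid','tweezers_mid','recess_large','recess_small','recess_cutters','recess_tweezers','tray_front','dial_gauge']:
        for d in robot.place_of(p,th): 
            w=c2w(p,d['at']); print(th,round(d['p'],2),w.round(3),w2pix(p,w).round(0))
E
```

```text
pics
{'time': 0.0, 'joint_positions': array([-1.28409988e+00,  8.79592993e-02,  1.37221719e+00,  2.22700042e-05,
        1.68360740e+00, -1.03120305e-01]), 'qvel': array([ 4.79458757e-04,  5.66305955e-05, -1.16009828e-03, -5.20912715e-04,
       -6.71959004e-04,  5.16780790e-04]), 'joint_torque': array([-1.52303110e-04, -3.40180814e+01, -3.02424753e+01,  7.19401217e-02,
        3.30155867e-02, -1.76321901e-04]), 'tool_pos': array([ 0.20884953, -0.50822073,  0.20432064]), 'ee_rot': array([-3.13941534e+00, -2.47576815e-04,  3.89818960e-01]), 'wrist_force': array([ 1.24213157,  0.5584753 , -0.06141837]), 'wrist_torque': array([ 0.00987478,  0.01251065, -0.0120357 ]), 'width': 0.09409840514657103}
top [0.30294081 0.24474197 1.44155835] [[475.52734122   0.         288.2261792 ]
 [  0.         475.52734122 204.61161816]
 [  0.           0.           1.        ]] -0.024584853086647762 0.0 2.4121015
driver_large_mid 0.57 [0.492 0.153 0.015] [[312. 228.]]
driver_small_mid 0.68 [0.527 0.236 0.006] [[285. 216.]]
cutters_mid 0.52 [ 0.486 -0.128  0.019] [[405. 233.]]
tweezers_mid 0.6 [0.465 0.312
[... 553 characters left out ...]
      1.        ]] -0.03176168636812184 0.0 3.9999444
driver_small_mid 0.61 [0.527 0.234 0.006] [[297. 234.]]
cutters_mid 0.78 [0.431 0.704 0.004] [[245. 337.]]
cutters_mid 0.53 [0.525 0.395 0.009] [[273. 258.]]
cutters_mid 0.28 [0.503 0.022 0.023] [[330. 205.]]
tweezers_mid 0.47 [0.464 0.317 0.002] [[306. 251.]]
recess_large 0.87 [ 0.515 -0.199  0.023] [[347. 184.]]
recess_small 0.94 [0.505 0.022 0.022] [[329. 205.]]
recess_cutters 0.81 [ 0.492 -0.126  0.019] [[347. 192.]]
recess_tweezers 0.72 [ 0.477 -0.051  0.023] [[344. 199.]]
recess_tweezers 0.41 [ 0.666  0.36  -0.003] [[233. 247.]]
tray_front 0.52 [ 0.409 -0.09   0.006] [[367. 202.]]
dial_gauge 0.81 [ 0.664  0.36  -0.003] [[234. 247.]]
```

```bash
python3 - <<'E'
from h import *
for n,(a,b,c,d) in (('top',(170,150,470,290)),('side',(150,150,420,380))):
    p=pickle.load(open(n+'0.pkl','rb'))
    im=cv2.cvtColor(p['pixels'],cv2.COLOR_RGB2BGR)[b:d,a:c]
    s=800//(c-a)
    if (d-b)*s>600: s=600//(d-b)
    cv2.imwrite(f'pics/{n}0c.png',cv2.resize(im,None,fx=s,fy=s,interpolation=cv2.INTER_CUBIC)); print(s)
E
```

```text
2
2
```

View pics/top0.png

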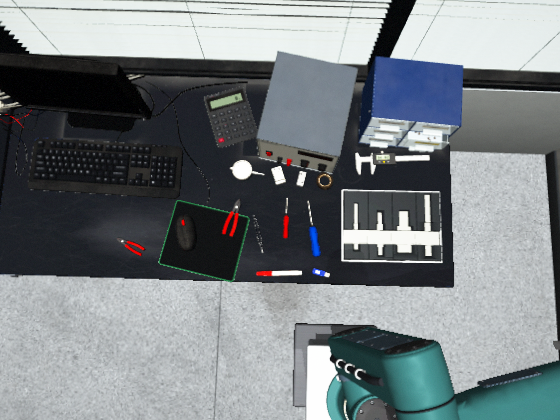

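View pics/side0.png

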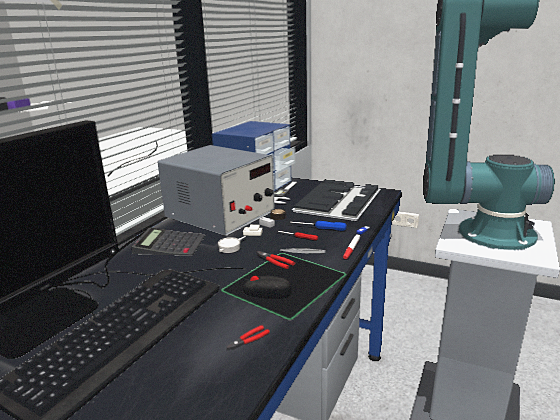

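View pics/top0c.png

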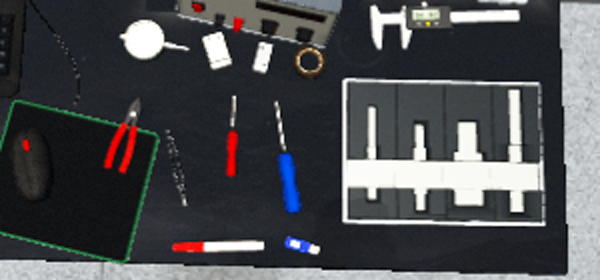

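View pics/side0c.png

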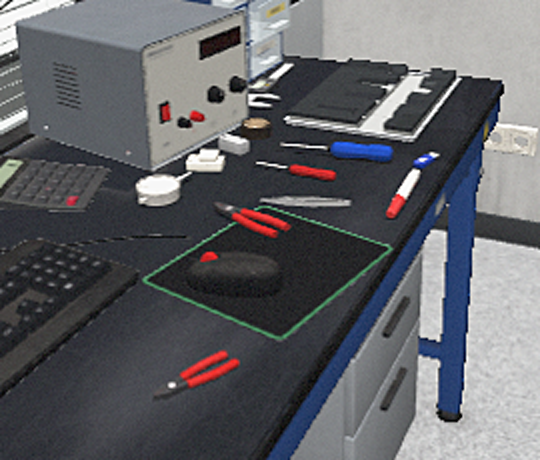

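```bash
python3 - <<'E'
from h import *
ps=[snap('top') for _ in range(5)]
p=dict(ps[0]); 
print([np.abs(ps[0]['pixels'].astype(int)-q['pixels']).mean() for q in ps], [np.abs(ps[0]['range_z']-q['range_z'])[180:260,200:440].mean() for q in ps])
p['pixels']=np.mean([q['pixels'] for q in ps],0).round().astype(np.uint8)
p['range_z']=np.median([q['range_z'] for q in ps],0).astype(np.float32)
pickle.dump(p,open('top1.pkl','wb'))
# ortho maps z=0.01, 1mm/px ; x 0.35..0.65 up, y -0.25..0.5 (left +)
def ortho(x0,x1,y0,y1,z,s,fn,grid=.05):
    xs=np.arange(x1,x0,-s); ys=np.arange(y1,y0,-s)
    X,Y=np.meshgrid(xs,ys,indexing='ij')
    uv=w2pix(p,np.c_[X.ravel(),Y.ravel(),np.full(X.size,z)]).astype(np.float32)
    im=cv2.remap(p['pixels'],uv[:,0].reshape(X.shape),uv[:,1].reshape(X.shape),cv2.INTER_CUBIC)[:,:,::-1].copy()
    im=cv2.convertScaleAbs(im,alpha=1.5,beta=20)
    for g in np.arange(np.ceil(x0/grid)*grid,x1,grid):
        r=int((x1-g)/s); im[r,::6]=(0,255,255); cv2.putText(im,'%.2f'%g,(0,r),0,.4,(0,255,255))
    for g in np.arange(np.ceil(y0/grid)*grid,y1,grid):
        c=int((y1-g)/s); im[::6,c]=(0,255,255); cv2.putText(im,'%.2f'%g,(c,10),0,.4,(0,255,255))
    cv2.imwrite('pics/'+fn,im); print(im.shape)
ortho(.39,.63,-.25,.07,.02,.0005,'o_tray.png')
ortho(.4,.62,.1,.45,.006,.0005,'o_tools.png')
C=cloud(p)
for uv in [(330,240),(270,250),(220,270),(236,246),(348,205),(310,250)]: print(uv,C[uv[1],uv[0]].round(4))
E
```

```text
[np.float64(0.0), np.float64(1.391376133786848), np.float64(1.3895493197278912), np.float64(1.389607426303855), np.float64(1.393955498866213)] [np.float32(0.0), np.float32(0.016264448), np.float32(0.015612758), np.float32(0.01576477), np.float32(0.0148327)]Traceback (most recent call last):
  File "<stdin>", line 20, in <module>
  File "<stdin>", line 18, in ortho
IndexError: index 640 is out of bounds for axis 1 with size 640
```

```bash
cat >> h.py <<'E'
def ortho(p,x0,x1,y0,y1,z,s,fn,grid=.05,alpha=1.5):
    xs=np.arange(x1,x0,-s); ys=np.arange(y1,y0,-s)
    X,Y=np.meshgrid(xs,ys,indexing='ij')
    uv=w2pix(p,np.c_[X.ravel(),Y.ravel(),np.full(X.size,z)]).astype(np.float32)
    raw=cv2.remap(p['pixels'],uv[:,0].reshape(X.shape),uv[:,1].reshape(X.shape),cv2.INTER_CUBIC)
    im=cv2.convertScaleAbs(raw[:,:,::-1],alpha=alpha,beta=20)
    for g in np.arange(np.ceil(x0/grid)*grid,x1,grid):
        r=min(int((x1-g)/s),len(im)-1); im[r,::6]=(0,255,255); cv2.putText(im,'%.2f'%g,(0,r),0,.4,(0,255,255))
    for g in np.arange(np.ceil(y0/grid)*grid,y1,grid):
        c=min(int((y1-g)/s),im.shape[1]-1); im[::6,c]=(0,255,255); cv2.putText(im,'%.2f'%g,(c,10),0,.4,(0,255,255))
    if fn: cv2.imwrite('pics/'+fn,im)
    return raw,xs,ys
E
python3 - <<'E'
from h import *
p=pickle.load(open('top1.pkl','rb'))
ortho(p,.39,.63,-.25,.07,.02,.0005,'o_tray.png')
ortho(p,.4,.62,.1,.45,.006,.0005,'o_tools.png')
C=cloud(p)
for uv in [(330,240),(270,250),(220,270),(236,246),(348,205),(310,250)]: print(uv,C[uv[1],uv[0]].round(4))
E
```

```text
(330, 240) [ 0.4598  0.0972 -0.0029]
(270, 250) [ 0.4239  0.2791 -0.0011]
(220, 270) [0.3593 0.4267 0.0018]
(236, 246) [0.4326 0.3821 0.0025]
(348, 205) [0.5655 0.0463 0.0221]
(310, 250) [0.4273 0.1579 0.0008]
```

View pics/o_tray.png

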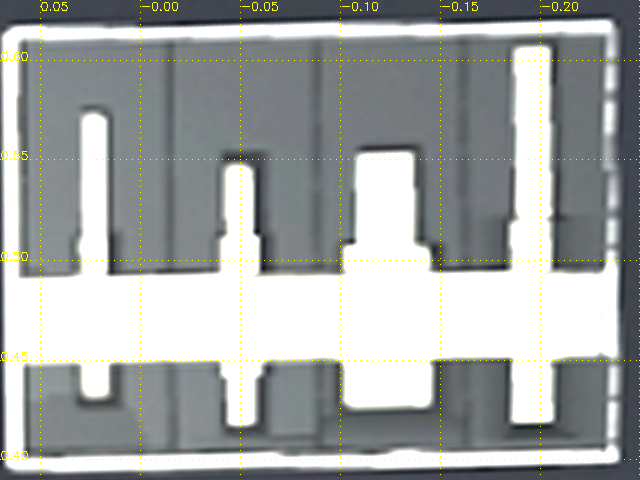

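View pics/o_tools.png

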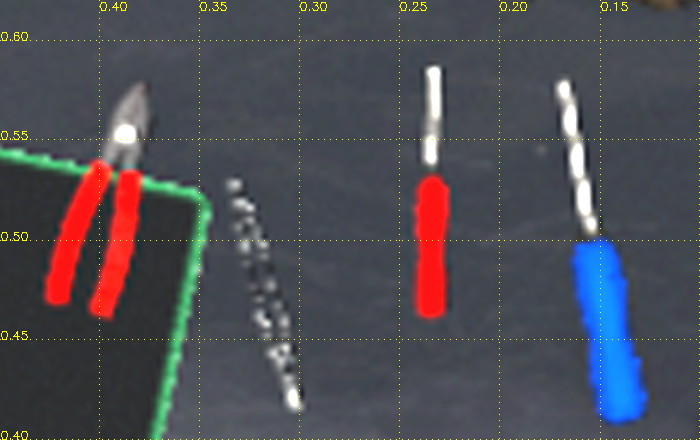

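```bash
cat > meas.py <<'E'
from h import *
def axis(raw,xs,ys,mask):
    i,j=np.nonzero(mask); P=np.c_[xs[i],ys[j]]; c=P.mean(0); u,s,vt=np.linalg.svd(P-c,full_matrices=False); d=vt[0]; d=d*np.sign(d[0])
    a=(P-c)@d; b=(P-c)@np.array([-d[1],d[0]]); return c,d,a.min(),a.max(),b.min(),b.max()
def big(m):
    n,l,s,_=cv2.connectedComponentsWithStats(m.astype(np.uint8)); return l==1+np.argmax(s[1:,4])
E
python3 - <<'E'
from meas import *
p=pickle.load(open('top1.pkl','rb'))
def rep(n,r): 
    c,d,a,b,e,f=r; print(n,'c',c.round(4),'ang deg',np.degrees(np.arctan2(d[1],d[0])).round(2),'near end',(c+a*d).round(4),'far end',(c+b*d).round(4),'len',round(b-a,4),'wid',round(f-e,4))
# large handle
raw,xs,ys=ortho(p,.4,.62,.1,.2,.012,.0005,None); r=raw.astype(int)
rep('blue',axis(raw,xs,ys,big((r[...,2]>r[...,0]+50))))
rep('largeall',axis(raw,xs,ys,big((r.max(2)>95))))
raw,xs,ys=ortho(p,.4,.62,.2,.27,.007,.0005,None); r=raw.astype(int)
rep('red',axis(raw,xs,ys,big((r[...,0]>r[...,2]+60))))
rep('smallall',axis(raw,xs,ys,big((r.max(2)>90))))
raw,xs,ys=ortho(p,.4,.62,.28,.345,.005,.0005,'tw.png'); r=raw.astype(int)
rep('tweez',axis(raw,xs,ys,r.max(2)>100))
raw,xs,ys=ortho(p,.44,.6,.355,.45,.0085,.0005,None); r=raw.astype(int)
m=(r[...,0]>r[...,2]+60)
for k in range(len(xs)):
    if k%20==0 and m[k].any(): print('cut x',xs[k].round(3),'y',ys[m[k]].max().round(4),ys[m[k]].min().round(4))
# tray beds
for n,(y0,y1,z,xl) in dict(small=(-.005,.05,.015,((.432,.445),(.51,.57))),tw=(-.07,-.03,.014,((.42,.445),(.505,.54))),cut=(-.16,-.08,.014,((.43,.445),(.515,.545))),large=(-.215,-.175,.011,((.42,.445),(.51,.59)))).items():
    raw,xs,ys=ortho(p,.4,.62,y0,y1,z,.00025,None); g=raw.min(2)>150
    for lo,hi in xl:
        s=(xs>lo)&(xs<hi); w=[(ys[q].max(),ys[q].min()) for q in g[s] if q.any()]; w=np.array(w)
        print(n,lo,hi,'mid',w.mean().round(4),'width',(w[:,0]-w[:,1]).mean().round(4), 'slope',np.polyfit(xs[s],w.mean(1),1)[0].round(4))
    col=g[:,np.abs(ys-ys.mean())<.004].mean(1)>.5; print(n,'x ext',xs[col].min().round(4),xs[col].max().round(4))
raw,xs,ys=ortho(p,.4,.62,-.23,.06,.005,.00025,None); 
for yy in (.04,-.01,-.085,-.16):
    raw2,xs,ys=ortho(p,.4,.62,yy-.004,yy+.004,.005,.00025,None); g=raw2.min(2).mean(1)>150; print('chan',yy,xs[g&(xs>.43)&(xs<.52)].min(),xs[g&(xs<.52)].max())
E
```

```text
blue c [0.4534 0.1465] ang deg 10.23 near end [0.4077 0.1383] far end [0.4997 0.1549] len 0.0935 wid 0.028
largeall c [0.4535 0.1465] ang deg 10.12 near end [0.4085 0.1385] far end [0.4991 0.1547] len 0.092 wid 0.0265
red c [0.4968 0.2346] ang deg -0.97 near end [0.461  0.2352] far end [0.5325 0.2339] len 0.0716 wid 0.0166
smallall c [0.497  0.2346] ang deg -1.12 near end [0.461  0.2353] far end [0.532  0.2339] len 0.0711 wid 0.0171
tweez c [0.4568 0.3135] ang deg 14.63 near end [0.4155 0.3028] far end [0.5297 0.3326] len 0.118 wid 0.0234
cut x 0.53 y 0.4085 0.379
cut x 0.52 y 0.4135 0.38
cut x 0.51 y 0.418 0.381
cut x 0.5 y 0.4215 0.383
cut x 0.49 y 0.424 0.3855
cut x 0.48 y 0.427 0.388
cut x 0.47 y 0.4265 0.3915Traceback (most recent call last):
  File "<stdin>", line 23, in <module>
    raise TypeError("expected x and y to have same length")
TypeError: expected x and y to have same length
```

```bash
python3 - <<'E'
from h import *
p=pickle.load(open('top1.pkl','rb'))
a=cv2.resize(cv2.cvtColor(p['pixels'][205:260,240:280],cv2.COLOR_RGB2BGR),None,fx=9,fy=9,interpolation=cv2.INTER_CUBIC)
q=pickle.load(open('side0.pkl','rb'))
b=cv2.resize(cv2.cvtColor(q['pixels'][235:265,270:335],cv2.COLOR_RGB2BGR),None,fx=6,fy=6,interpolation=cv2.INTER_CUBIC)
o=np.zeros((500,770,3),np.uint8); o[:a.shape[0],:a.shape[1]]=a; o[:b.shape[0],370:370+b.shape[1]]=b
cv2.imwrite('pics/tw2.png',cv2.convertScaleAbs(o,alpha=1.6))
E
```

```text
(no output)
```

View pics/tw2.png

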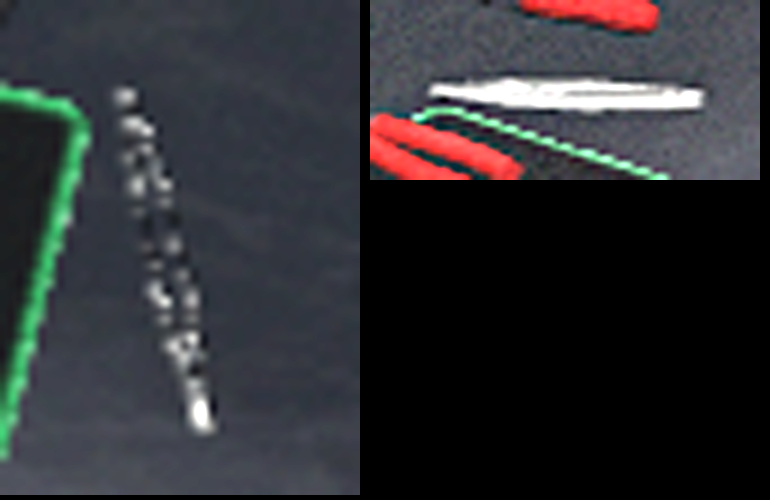

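```bash
python3 - <<'E'
from meas import *
p=pickle.load(open('top1.pkl','rb'))
for n,(y0,y1,z,xl) in dict(small=(-.005,.05,.015,((.434,.445),(.515,.565))),tw=(-.07,-.03,.014,((.42,.445),(.52,.54))),cut=(-.16,-.08,.014,((.43,.445),(.515,.545))),large=(-.215,-.175,.011,((.42,.445),(.525,.595)))).items():
    raw,xs,ys=ortho(p,.4,.62,y0,y1,z,.00025,None); g=raw.min(2)>150
    for lo,hi in xl:
        s=(xs>lo)&(xs<hi); w=np.array([(x,ys[q].max(),ys[q].min()) for x,q in zip(xs[s],g[s]) if q.any()])
        m=w[:,1:].mean(1); print(n,lo,hi,'mid',m.mean().round(4),'width',(w[:,1]-w[:,2]).mean().round(4), 'slope',np.polyfit(w[:,0],m,1)[0].round(4))
    col=g[:,np.abs(ys-ys.mean())<.004].mean(1)>.5; print(n,'x ext',xs[col].min().round(4),xs[col].max().round(4))
for yy in (.04,-.01,-.085,-.16):
    raw2,xs,ys=ortho(p,.4,.62,yy-.004,yy+.004,.005,.00025,None); g=raw2.min(2).mean(1)>150; print('chan',yy,xs[g&(xs>.43)&(xs<.52)].min(),xs[g&(xs<.52)].max())
# tray outer rim
for z in(.009,):
    for yy in (.05,-.02,-.09,-.16,-.22):
        raw2,xs,ys=ortho(p,.38,.64,yy-.003,yy+.003,z,.00025,None); g=raw2.min(2).mean(1); a=xs[(g>150)&(xs<.42)];b=xs[(g>150)&(xs>.60)]; print('rim',yy,a.min() if len(a) else 0,a.max() if len(a) else 0,b.min() if len(b) else 0,b.max() if len(b) else 0)
E
```

```text
small 0.434 0.445 mid 0.0217 width 0.0118 slope 0.0397
small 0.515 0.565 mid 0.0223 width 0.0106 slope 0.0014
small x ext 0.4003 0.6168
tw 0.42 0.445 mid -0.0516 width 0.0128 slope 0.0105
tw 0.52 0.54 mid -0.0507 width 0.0126 slope 0.0092
tw x ext 0.4003 0.6183
cut 0.43 0.445 mid -0.1252 width 0.0424 slope -0.0248
cut 0.515 0.545 mid -0.1238 width 0.0273 slope 0.0123
cut x ext 0.4003 0.6183
large 0.42 0.445 mid -0.1986 width 0.0182 slope -0.0022
large 0.525 0.595 mid -0.199 width 0.0155 slope 0.0067
large x ext 0.4003 0.62
chan 0.04 0.45050000000001866 0.493000000000014
chan -0.01 0.45150000000001855 0.49425000000001384
chan -0.085 0.4527500000000184 0.4937500000000139
chan -0.16 0.45350000000001833 0.4955000000000137
rim 0.05 0.3967500000000268 0.4015000000000263 0.6137500000000029 0.6192500000000023
rim -0.02 0.3970000000000268 0.4030000000000261 0.6145000000000028 0.6185000000000024
rim -0.09 0.39800000000002667 0.40250000000002617 0.6155000000000027 0.6205000000000022
rim -0.16 0.39825000000002664 0.404000000000026 0.6157500000000027 0.6197500000000022
rim -0.22 0.3995000000000265 0.4050000000000259 0.6167500000000026 0.6212500000000021
```

```bash
cat > go.py <<'E'
import sys; from h import *
from scipy.spatial.transform import Rotation as Ro
x,y,z,yaw=map(float,sys.argv[1:5])
o=robot.get_obs(); P=o['tool_pos']; R=Ro.from_euler('xyz',o['ee_rot'])
D=Ro.from_euler('xyz',[np.pi,0,np.radians(yaw)])
print('shift mm',(R.inv().apply(np.array([x,y,z])-P)*1000).round(1),'rot',(R.inv()*D).as_rotvec().round(4),'| t',round(o['time'],2),'pos',P.round(4),'w',round(o['width'],4),'F',o['wrist_force'].round(1))
E
python3 go.py 0.4573 0.1472 0.10 10.3
```

```text
shift mm [ 478.9 -512.4  105.5] rot [ 0.     -0.      0.2101] | t 1.35 pos [ 0.209  -0.5087  0.2055] w 0.0941 F [-0.2 -0.3 -0.4]
```

Request:
carry_out --deltas "16 -17 0 0 0 0.02 0.4; 40 -43 0 0 0 0.04 0.4; 66 -71 0 0 0 0.07 0.4; 93 -99 0 0 0 0.1 0.4; 120 -128 0 0 0 0.13 0.4; 147 -157 0 0 0 0.16 0.4; 174 -186 0 0 0 0.19 0.4; 201 -215 0 0 0 0.21 0.4"

```text
time: 2.02
tool_pos: [0.3134, -0.2318, 0.2057]
ee_rot: [3.141, -0.001, 0.178]
wrist_force: [1.2, -0.4, 1.2]
width: 0.0563
```

```bash
python3 go.py 0.4573 0.1472 0.10 10.3
```

```text
shift mm [ 208.5 -347.7  105.6] rot [ 0.0008 -0.0007 -0.0021] | t 2.02 pos [ 0.3134 -0.2318  0.2057] w 0.0563 F [ 1.2 -0.4  1.2]
```

Request:
carry_out --deltas "20 -33 0 0 0 0 0.4; 40 -67 0 0 0 0 0.4; 60 -100 0 0 0 0 0.4; 80 -133 5 0 0 0 0.4; 100 -167 15 0 0 0 0.4; 120 -200 25 0 0 0 0.4; 140 -233 35 0 0 0 0.4; 160 -266 45 0 0 0 0.4"

```text
time: 2.68
tool_pos: [0.4234, 0.0589, 0.1605]
ee_rot: [3.141, -0.001, 0.18]
wrist_force: [1.3, -0.4, 0.1]
width: 0.0562
```

Request:
carry_out --deltas "16 -26 12 0 0 0 0.4; 32 -52 25 0 0 0 0.4; 43 -71 40 0 0 0 0.4; 49 -81 52 0 0 0 0.4; 49 -82 60 0 0 0 0.4; 49 -82 60 0 0 0 0.4; 49 -82 60 0 0 0 0.4; 49 -82 60 0 0 0 0.4"

```text
time: 3.35
tool_pos: [0.457, 0.1454, 0.1014]
ee_rot: [3.141, -0.001, 0.179]
wrist_force: [0.7, -0.1, 0.2]
width: 0.0566
```

```bash
python3 go.py 0.4573 0.1472 0.002 10.3; python3 - <<'E'
from h import *
p=snap('top','a1.png'); snap('side','a1s.png')
E
```

```text
shift mm [ 0.5 -1.7 99.4] rot [ 0.0004 -0.0015 -0.0012] | t 3.35 pos [0.457  0.1454 0.1014] w 0.0566 F [ 0.7 -0.1  0.2]
```

View pics/a1.png

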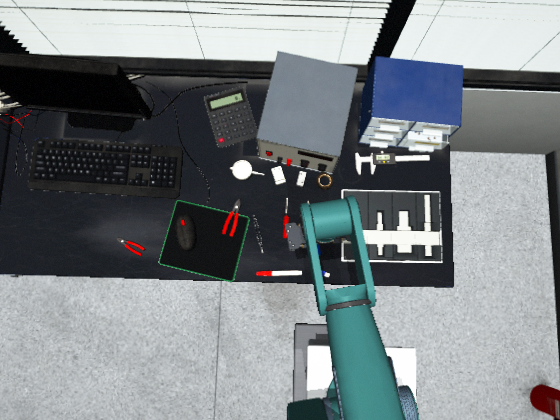

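View pics/a1s.png

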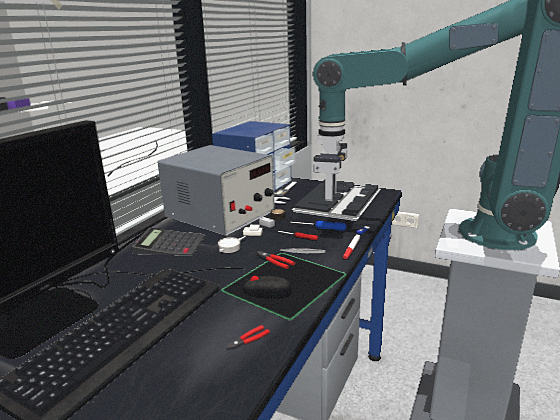

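Request:
carry_out --deltas "0.5 -1.5 30 0 0 0 0.4; 0.5 -1.5 60 0 0 0 0.4; 0.5 -1.5 85 0 0 0 0.4; 0.5 -1.5 96 0 0 0 0.4; 0.5 -1.5 99 0 0 0 0.4; 0.5 -1.5 99 0 0 0 0.9; 0.5 -1.5 99 0 0 0 0.9; 0.5 -1.5 99 0 0 0 0.9"

```text
time: 4.12
tool_pos: [0.4585, 0.148, 0.0033]
ee_rot: [3.142, -0.004, 0.18]
wrist_force: [1.0, 0.5, 0.7]
width: 0.0398
```

Request:
carry_out --deltas "0 0 0 0 0 0 0.9; 0 0 0 0 0 0 0.9; 0 0 -8 0 0 0 0.9; 0 0 -20 0 0 0 0.9; 0 0 -40 0 0 0 0.9; 0 0 -60 0 0 0 0.9; 0 0 -70 0 0 0 0.9; 0 0 -70 0 0 0 0.9"

```text
time: 4.78
tool_pos: [0.4591, 0.1483, 0.0749]
ee_rot: [-3.142, -0.007, 0.18]
wrist_force: [0.2, -0.3, -0.8]
width: 0.0235
```

```bash
python3 go.py 0.475 -0.199 0.07 0.7; python3 - <<'E'
from h import *
snap('side','a2s.png')
E
```

```text
shift mm [-46.5 344.6   4.6] rot [-0.0006 -0.0067  0.1677] | t 4.78 pos [0.4591 0.1483 0.0749] w 0.0235 F [ 0.2 -0.3 -0.8]
```

View pics/a2s.png

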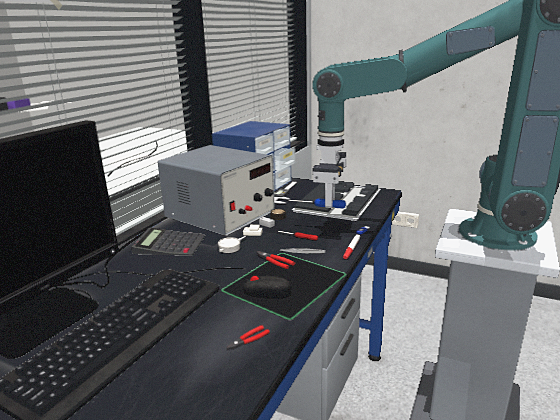

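Request:
carry_out --deltas "-2 15 -3 0 0 0.02 0.9; -6 45 -5 0 0 0.04 0.9; -11 82 -5 0 -0.003 0.06 0.9; -16 120 -5 0 -0.006 0.08 0.9; -22 160 -5 0 -0.006 0.1 0.9; -27 200 -5 0 -0.006 0.12 0.9; -32 240 -5 0 -0.006 0.14 0.9; -37 275 -5 0 -0.006 0.16 0.9"

```text
time: 5.5
tool_pos: [0.4684, -0.1314, 0.0749]
ee_rot: [-3.141, 0.008, 0.018]
wrist_force: [0.9, 0.2, -1.1]
width: 0.0235
```

```bash
python3 go.py 0.475 -0.199 0.05 0.7
```

```text
shift mm [ 5.6 67.7 24.8] rot [-0.0001  0.0083  0.0058] | t 5.5 pos [ 0.4684 -0.1314  0.0749] w 0.0235 F [ 0.9  0.2 -1.1]
```

Request:
carry_out --deltas "2 25 0 0 0.004 0 0.9; 4 48 0 0 0.004 0.003 0.9; 5 62 5 0 0.004 0.005 0.9; 5.5 67 12 0 0.004 0.005 0.9; 5.5 67.5 20 0 0.004 0.005 0.9; 5.5 67.5 25 0 0.004 0.005 0.9; 5.5 67.5 25 0 0.004 0.005 0.9; 5.5 67.5 25 0 0.004 0.005 0.9"

```text
time: 6.17
tool_pos: [0.4758, -0.1951, 0.0505]
ee_rot: [-3.141, 0.004, 0.017]
wrist_force: [0.2, 0.1, -1.1]
width: 0.0234
```

```bash
python3 go.py 0.475 -0.199 0.0143 0.7; python3 - <<'E'
from h import *
p=snap('top','a3.png');q=snap('side','a3s.png')
c=lambda im,a,b,cc,d,s:cv2.resize(cv2.cvtColor(im['pixels'],cv2.COLOR_RGB2BGR)[b:d,a:cc],None,fx=s,fy=s,interpolation=cv2.INTER_CUBIC)
cv2.imwrite('pics/a3z.png',np.vstack([c(p,330,170,460,270,4)[:, :520],c(q,290,150,420,200,4)]))
E
```

```text
shift mm [-0.7  3.9 36.2] rot [-0.0008  0.0036  0.0044] | t 6.17 pos [ 0.4758 -0.1951  0.0505] w 0.0234 F [ 0.2  0.1 -1.1]
```

View pics/a3z.png

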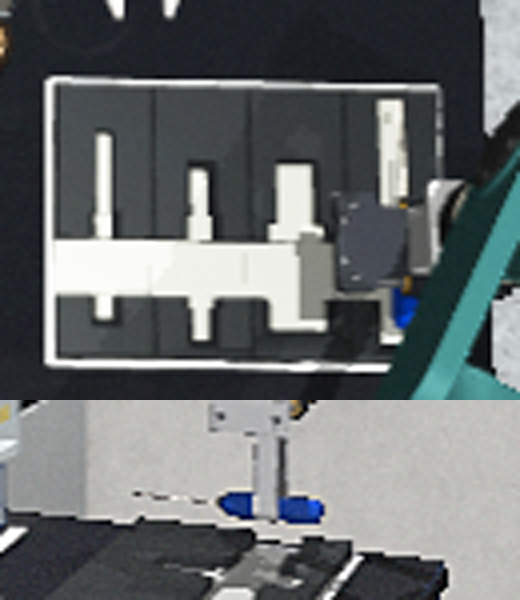

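Request:
carry_out --deltas "-0.5 3.5 0 0 0.003 0.004 0.9; -0.5 3.5 5 0 0.003 0.004 0.9; -0.5 3.5 12 0 0.003 0.004 0.9; -0.5 3.5 19 0 0.003 0.004 0.9; -0.5 3.5 25 0 0.003 0.004 0.9; -0.5 3.5 30 0 0.003 0.004 0.9; -0.5 3.5 30 0 0.003 0.004 0.9; -0.5 3.5 30 0 0.003 0.004 0.9"

```text
time: 6.93
tool_pos: [0.4754, -0.2001, 0.0208]
ee_rot: [-3.142, 0.0, 0.011]
wrist_force: [1.0, -0.5, -0.3]
width: 0.0238
```

```bash
python3 go.py 0.475 -0.199 0.0143 0.7
```

```text
shift mm [-0.4 -1.1  6.5] rot [-0.0001  0.0002 -0.0015] | t 6.93 pos [ 0.4754 -0.2001  0.0208] w 0.0238 F [ 1.  -0.5 -0.3]
```

Request:
carry_out --deltas "-0.5 -1 3 0 0 0 0.9; -0.5 -1 6 0 0 0 0.9; -0.5 -1 6 0 0 0 0.9; -0.5 -1 6 0 0 0 0.9; -0.5 -1 6 0 0 0 0.55; -0.5 -1 6 0 0 0 0.55; -0.5 -1 6 0 0 0 0.55; -0.5 -1 6 0 0 0 0.55"

```text
time: 7.6
tool_pos: [0.4755, -0.1994, 0.0158]
ee_rot: [3.141, -0.002, 0.011]
wrist_force: [0.9, -0.6, -0.5]
width: 0.0418
```

Request:
carry_out --deltas "0 0 0 0 0 0 0.55; 0 0 -10 0 0 0 0.55; 0 0 -30 0 0 0 0.55; 0 0 -60 0 0 0 0.55; 0 -25 -85 0 0 0 0.5; 0 -60 -85 0 0 0 0.5; 0 -100 -85 0 0 0 0.5; 0 -140 -85 0 0 0 0.5"

```text
time: 8.27
tool_pos: [0.4742, -0.0584, 0.1023]
ee_rot: [3.14, -0.004, 0.009]
wrist_force: [0.2, 0.4, -0.5]
width: 0.047
```

```bash
python3 go.py 0.497 0.2346 0.06 -1.0; cat > v.py <<'E'
import sys; from h import *
n=sys.argv[1]; p=snap('top');q=snap('side')
c=lambda im,a,b,cc,d,s:cv2.resize(cv2.cvtColor(im['pixels'],cv2.COLOR_RGB2BGR)[b:d,a:cc],None,fx=s,fy=s,interpolation=cv2.INTER_CUBIC)
cv2.imwrite(f'pics/{n}.png',np.vstack([c(p,330,180,460,270,4),c(q,285,170,415,230,4)]))
pickle.dump(p,open('last.pkl','wb'))
E
python3 v.py b1
```

```text
shift mm [  25.2 -292.9   42.1] rot [ 0.0012 -0.0041  0.0263] | t 8.27 pos [ 0.4742 -0.0584  0.1023] w 0.047 F [ 0.2  0.4 -0.5]
```

View pics/b1.png

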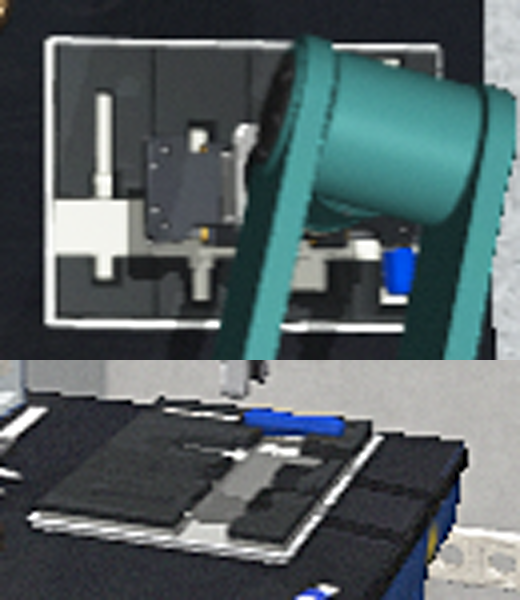

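Request:
carry_out --deltas "3 -40 0 0 0 0 0.5; 7 -80 0 0 0 0.01 0.5; 10 -120 5 0 0 0.02 0.5; 14 -160 10 0 0 0.026 0.5; 17 -200 15 0 0 0.026 0.5; 20 -235 25 0 0 0.026 0.5; 23 -265 32 0 0 0.026 0.5; 25 -285 40 0 0 0.026 0.5"

```text
time: 9.03
tool_pos: [0.4963, 0.2282, 0.0607]
ee_rot: [-3.141, -0.002, -0.013]
wrist_force: [-0.1, -0.2, -0.1]
width: 0.047
```

```bash
python3 go.py 0.497 0.2346 0.002 -1.0; python3 v.py b2; python3 - <<'E'
from meas import *
p=pickle.load(open('last.pkl','rb'))
raw,xs,ys=ortho(p,.4,.63,-.235,-.16,.02,.0005,'b2o.png',alpha=2.5);r=raw.astype(int)
raw,xs,ys=ortho(p,.4,.63,-.235,-.16,.023,.0005,None,alpha=2.5);r=raw.astype(int)
print(axis(raw,xs,ys,big((r[...,2]>r[...,0]+50))))
C=cloud(p); m=(p['pixels'][...,2].astype(int)>p['pixels'][...,0]+60)&(np.abs(C[...,1]+.2)<.03)&(np.abs(C[...,0]-.45)<.07); print(np.sort(C[m][:,2])[-20:],C[m].mean(0))
E
```

```text
shift mm [ 0.5 -6.4 58.7] rot [-0.0002 -0.0024  0.004 ] | t 9.03 pos [0.4963 0.2282 0.0607] w 0.047 F [-0.1 -0.2 -0.1]
(array([ 0.47153534, -0.19996294]), array([0.99997163, 0.0075321 ]), np.float64(-0.046053140217715866), np.float64(0.046974350066557743), np.float64(-0.013363172094630647), np.float64(0.01330088376717782))
[0.03632053 0.03636416 0.03640803 0.0367364  0.03678062 0.03703873
 0.03743873 0.03744171 0.03759182 0.03767199 0.03811771 0.03822028
 0.03841672 0.03850026 0.03878827 0.0388972  0.03935711 0.04011551
 0.04033865 0.0418156 ] [ 0.46468735 -0.19761842  0.01867313]
```

View pics/b2.png

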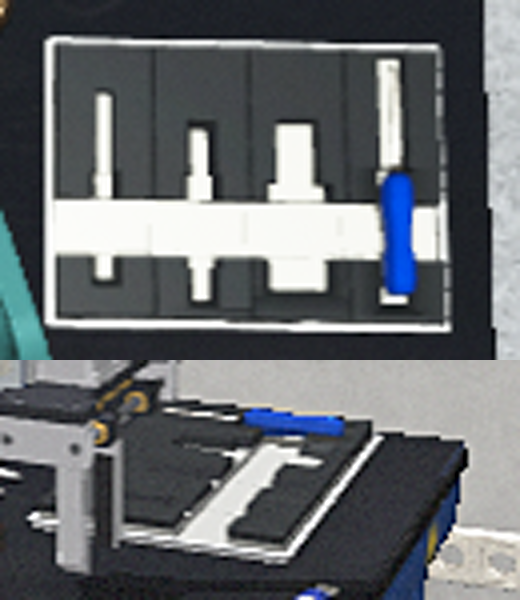

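```bash
cat > hz.py <<'E'
from h import *
def height(ps,poly):
    """mean z in world polygon (list xyz) over pictures"""
    p=ps[0]; uv=w2pix(p,np.array(poly)); m=np.zeros((420,560),np.uint8); cv2.fillPoly(m,[uv.round().astype(np.int32)],1)
    z=np.concatenate([cloud(q)[m>0][:,2] for q in ps]); z=z[(z>-.05)&(z<.1)]
    return np.median(z).round(4),(z.std()/np.sqrt(len(z))).round(4),len(z)
E
python3 - <<'E'
from hz import *
ps=[pickle.load(open(f,'rb')) for f in('last.pkl',)]
print('handle',height(ps,[(.43,-.204,.035),(.51,-.203,.035),(.51,-.196,.035),(.43,-.197,.035)]))
for b in ((.52,.60,-.09,-.06),(.56,.60,-.15,-.1),(.52,.6,-.02,.015)): 
    x0,x1,y0,y1=b; print('insert',height(ps,[(x0,y0,.024),(x1,y0,.024),(x1,y1,.024),(x0,y1,.024)]))
print('chan',height(ps,[(.46,-.1,.005),(.485,-.1,.005),(.485,.04,.005),(.46,.04,.005)]))
E
```

```text
handle (np.float64(0.0332), np.float64(0.0003), 83)
insert (np.float64(0.0228), np.float64(0.0002), 296)
insert (np.float64(0.0236), np.float64(0.0002), 234)
insert (np.float64(0.0235), np.float64(0.0002), 349)
chan (np.float64(0.0045), np.float64(0.0001), 442)
```

Request:
carry_out --deltas "0.5 -6.5 8 0 0 0.003 0.5; 0.5 -6.5 28 0 0 0.003 0.5; 0.5 -6.5 45 0 0 0.003 0.5; 0.5 -6.5 55 0 0 0.003 0.5; 0.5 -6.5 57.5 0 0 0.003 0.5; 0.5 -6.5 57.5 0 0 0.003 0.95; 0.5 -6.5 57.5 0 0 0.003 0.95; 0.5 -6.5 57.5 0 0 0.003 0.95"

```text
time: 9.8
tool_pos: [0.4974, 0.2324, 0.0042]
ee_rot: [-3.141, -0.003, -0.019]
wrist_force: [0.3, -0.3, -0.4]
width: 0.0301
```

Request:
carry_out --deltas "0 0 0 0 0 0 0.95; 0 0 0 0 0 0 0.95; 0 0 0 0 0 0 0.95; 0 0 -8 0 0 0 0.95; 0 0 -25 0 0 0 0.95; 0 0 -45 0 0 0 0.95; 0 0 -58 0 0 0 0.95; 0 0 -58 0 0 0 0.95"

```text
time: 10.47
tool_pos: [0.4986, 0.2334, 0.065]
ee_rot: [-3.14, -0.008, -0.018]
wrist_force: [0.7, 0.2, -0.2]
width: 0.0141
```

```bash
python3 go.py 0.472 0.022 0.055 0.7
```

```text
shift mm [-22.9 211.9   9.4] rot [-0.0019 -0.008  -0.0302] | t 10.47 pos [0.4986 0.2334 0.065 ] w 0.0141 F [ 0.7  0.2 -0.2]
```

Request:
carry_out --deltas "-2 15 0 0 0 0 0.95; -5 45 0 0 -0.003 -0.01 0.95; -9 80 0 0 -0.006 -0.02 0.95; -13 118 0 0 -0.006 -0.03 0.95; -17 155 0 0 -0.006 -0.03 0.95; -20 185 2 0 -0.006 -0.03 0.95; -22 204 6 0 -0.006 -0.03 0.95; -23 210 9 0 -0.006 -0.03 0.95"

```text
time: 11.13
tool_pos: [0.4675, 0.0196, 0.0503]
ee_rot: [3.14, 0.008, 0.008]
wrist_force: [-0.0, 0.3, -0.4]
width: 0.0144
```

Request:
carry_out --deltas "0 1 0 0 0 0 0.95; 0 1 0 0 0 0 0.95; 0 1 0 0 0 0 0.95; 0 1 0 0 0 0 0.95; 0 1 0 0 0 0 0.95; 0 1 0 0 0 0 0.95; 0 1 0 0 0 0 0.95; 0 1 0 0 0 0 0.95"

```text
time: 11.8
tool_pos: [0.4696, 0.0223, 0.0519]
ee_rot: [3.141, 0.005, 0.013]
wrist_force: [0.2, 0.3, -0.9]
width: 0.0141
```

```bash
python3 go.py 0.472 0.022 0.0185 0.7; python3 v.py c1
```

```text
shift mm [ 2.6  0.3 33.4] rot [0.0005 0.0048 0.0004] | t 11.8 pos [0.4696 0.0223 0.0519] w 0.0141 F [ 0.2  0.3 -0.9]
```

View pics/c1.png

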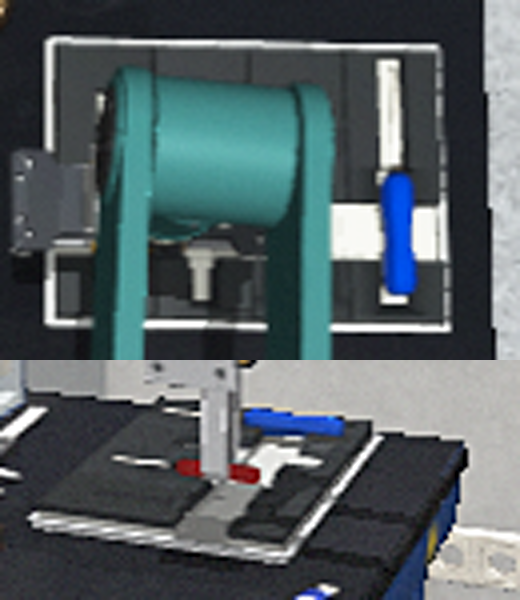

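Request:
carry_out --deltas "3 0 3 0 0.004 0 0.95; 3 0 9 0 0.004 0 0.95; 3 0 16 0 0.004 0 0.95; 3 0 23 0 0.004 0 0.95; 3 0 28 0 0.004 0 0.95; 3 0 31 0 0.004 0 0.95; 3 0 31 0 0.004 0 0.95; 3 0 31 0 0.004 0 0.95"

```text
time: 12.57
tool_pos: [0.4721, 0.0219, 0.0205]
ee_rot: [3.141, 0.002, 0.012]
wrist_force: [0.3, -0.7, -0.3]
width: 0.0143
```

```bash
python3 go.py 0.473 0.022 0.0185 0.7
```

```text
shift mm [ 0.9 -0.1  2. ] rot [ 0.0004  0.0016 -0.0005] | t 12.57 pos [0.4721 0.0219 0.0205] w 0.0143 F [ 0.3 -0.7 -0.3]
```

Request:
carry_out --deltas "0.5 0 1 0 0 0 0.95; 0.5 0 1.5 0 0 0 0.95; 0.5 0 1.5 0 0 0 0.65; 0.5 0 1.5 0 0 0 0.65; 0.5 0 1.5 0 0 0 0.65; 0.5 0 -8 0 0 0 0.65; 0.5 0 -30 0 0 0 0.65; 0.5 0 -60 0 0 0 0.65"

```text
time: 13.23
tool_pos: [0.4708, 0.0221, 0.0797]
ee_rot: [3.142, 0.007, 0.012]
wrist_force: [0.7, 0.3, 0.3]
width: 0.033
```

```bash
python3 go.py 0.5045 0.400 0.07 -15.2
```

```text
shift mm [  38.2 -377.5    9.4] rot [0.0009 0.0065 0.2771] | t 13.23 pos [0.4708 0.0221 0.0797] w 0.033 F [0.7 0.3 0.3]
```

Request:
carry_out --deltas "2 -20 -20 0 0 0.03 0.36; 5 -55 -20 0 0 0.06 0.36; 9 -95 -20 0 0 0.1 0.36; 13 -135 -20 0 0 0.14 0.36; 17 -175 -20 0 0 0.18 0.36; 21 -215 -20 0 0 0.22 0.36; 25 -255 -20 0 0 0.26 0.36; 29 -290 -10 0 0 0.277 0.36"

```text
time: 13.9
tool_pos: [0.4998, 0.3158, 0.094]
ee_rot: [-3.138, -0.004, -0.266]
wrist_force: [1.2, -0.3, 0.7]
width: 0.06
```

```bash
python3 go.py 0.5045 0.400 0.06 -15.2;python3 v.py d1;  python3 - <<'E'
from meas import *
from hz import *
p=pickle.load(open('last.pkl','rb'))
raw,xs,ys=ortho(p,.4,.63,-.02,.06,.022,.0005,None,alpha=2.5);r=raw.astype(int)
print(axis(raw,xs,ys,big((r[...,0]>r[...,2]+50))))
print('handle',height([p],[(.45,.019,.029),(.495,.019,.029),(.495,.025,.029),(.45,.025,.029)]))
E
```

```text
shift mm [-17.7 -82.4  34.2] rot [-0.0036 -0.0035 -0.0004] | t 13.9 pos [0.4998 0.3158 0.094 ] w 0.06 F [ 1.2 -0.3  0.7]
(array([0.47222646, 0.02187349]), array([0.99986675, 0.01632454]), np.float64(-0.03527684058649447), np.float64(0.035319874497654606), np.float64(-0.0083584766032927), np.float64(0.008229109666796033))
handle (np.float64(0.0282), np.float64(0.0005), 48)
```

View pics/d1.png

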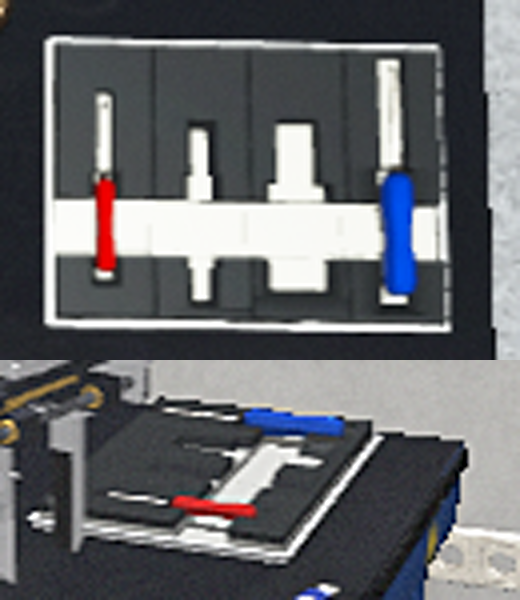

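Request:
carry_out --deltas "-8 -35 0 0 0 0 0.36; -14 -65 0 0 0 0 0.36; -17 -78 10 0 0 0 0.36; -17.5 -82 20 0 0 0 0.36; -17.5 -82 30 0 0 0 0.36; -17.5 -82 35 0 0 0 0.36; -17.5 -82 35 0 0 0 0.36; -17.5 -82 35 0 0 0 0.36"

```text
time: 14.67
tool_pos: [0.5029, 0.3942, 0.0548]
ee_rot: [3.139, 0.002, -0.267]
wrist_force: [0.2, 0.8, 0.4]
width: 0.06
```

```bash
python3 go.py 0.5045 0.400 0.006 -15.2
```

```text
shift mm [ 0.1 -6.2 48.8] rot [ 0.0025  0.0018 -0.0015] | t 14.67 pos [0.5029 0.3942 0.0548] w 0.06 F [0.2 0.8 0.4]
```

Request:
carry_out --deltas "0 -6 8 0 0 0 0.36; 0 -6 22 0 0 0 0.36; 0 -6 36 0 0 0 0.36; 0 -6 45 0 0 0 0.36; 0 -6 48 0 0 0 0.36; 0 -6 48 0 0 0 0.36; 0 -6 48 0 0 0 0.9; 0 -6 48 0 0 0 0.9"

```text
time: 15.33
tool_pos: [0.5053, 0.4022, 0.0088]
ee_rot: [-3.141, -0.001, -0.265]
wrist_force: [-0.1, -0.2, -0.1]
width: 0.0502
```

Request:
carry_out --deltas "0 0 0 0 0 0 0.9; 0 0 0 0 0 0 0.9; 0 0 0 0 0 0 0.9; 0 0 -8 0 0 0 0.9; 0 0 -22 0 0 0 0.9; 0 0 -40 0 0 0 0.9; 0 0 -55 0 0 0 0.9; 0 0 -55 0 0 0 0.9"

```text
time: 16.0
tool_pos: [0.5068, 0.4033, 0.0674]
ee_rot: [-3.136, -0.004, -0.265]
wrist_force: [1.0, 0.8, 0.1]
width: 0.0341
```

```bash
python3 go.py 0.474 -0.1245 0.07 0.7; python3 - <<'E'
from h import *
q=snap('side')
cv2.imwrite('pics/d2.png',cv2.resize(cv2.cvtColor(q['pixels'],cv2.COLOR_RGB2BGR)[150:310,200:380],None,fx=4,fy=3.7))
E
```

```text
shift mm [106.7 517.9  -4.9] rot [-0.0047 -0.0051 -0.2773] | t 16.0 pos [0.5068 0.4033 0.0674] w 0.0341 F [1.  0.8 0.1]
```

View pics/d2.png

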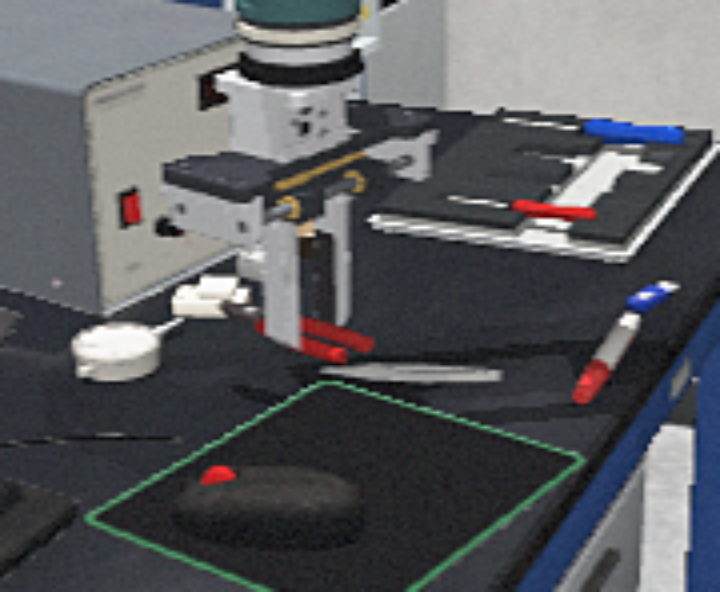

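Request:
carry_out --deltas "3 15 0 0 0 -0.02 0.9; 9 45 0 0 0 -0.05 0.9; 17 83 0 0 0 -0.08 0.9; 25 122 0 0 0 -0.12 0.9; 33 160 0 0 0 -0.16 0.9; 41 199 0 0 0 -0.2 0.9; 49 238 0 0 0 -0.24 0.9; 57 277 0 0 0 -0.277 0.9"

```text
time: 16.72
tool_pos: [0.4856, 0.1178, 0.0615]
ee_rot: [3.141, 0.003, 0.014]
wrist_force: [0.4, -0.0, -1.0]
width: 0.0338
```

```bash
python3 go.py 0.474 -0.1245 0.06 0.7
```

```text
shift mm [-15.  242.1   1.7] rot [0.0008 0.0029 0.0021] | t 16.72 pos [0.4856 0.1178 0.0615] w 0.0338 F [ 0.4 -0.  -1. ]
```

Request:
carry_out --deltas "-2 38 -2 0 0 0 0.9; -5 78 -2 0 0 0 0.9; -8 117 -2 0 0 0 0.9; -11 156 -2 0 0 0 0.9; -13 195 -2 0 0 0 0.9; -14 222 -2 0 0 0 0.9; -15 236 -1 0 0 0 0.9; -15 240 0 0 0 0 0.9"

```text
time: 17.38
tool_pos: [0.4738, -0.1229, 0.0618]
ee_rot: [3.141, 0.003, 0.008]
wrist_force: [-0.2, -0.2, -0.5]
width: 0.0343
```

Request:
carry_out --deltas "0 0 0 0 0 0 0.9; 0 0 0 0 0 0 0.9; 0 0 0 0 0 0 0.9; 0 0 0 0 0 0 0.9; 0 0 3 0 0 0 0.9; 0 0 6 0 0 0 0.9; 0 0 6 0 0 0 0.9; 0 0 6 0 0 0 0.9"

```text
time: 18.05
tool_pos: [0.4746, -0.1202, 0.0565]
ee_rot: [3.141, 0.002, 0.012]
wrist_force: [0.5, -0.2, 0.1]
width: 0.0335
```

```bash
python3 go.py 0.474 -0.1245 0.018 0.7; python3 v.py d3
```

```text
shift mm [-0.6  4.3 38.5] rot [0.0002 0.0018 0.0002] | t 18.05 pos [ 0.4746 -0.1202  0.0565] w 0.0335 F [ 0.5 -0.2  0.1]
```

View pics/d3.png

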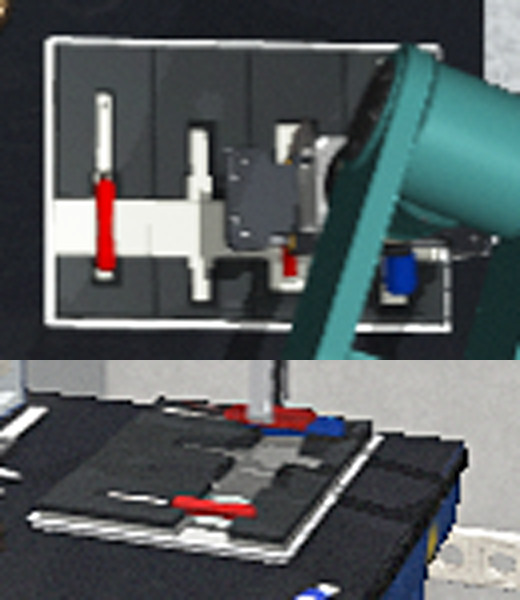

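```bash
python3 - <<'E'
from meas import *
p=pickle.load(open('last.pkl','rb'))
raw,xs,ys=ortho(p,.4,.5,-.16,-.09,.058,.0005,'d3o.png',.01,2);r=raw.astype(int)
m=big((r[...,0]>r[...,2]+40)); i,j=np.nonzero(m); print(xs[i].min(),xs[i].max(),ys[j].min(),ys[j].max()); print(robot.get_obs()['tool_pos'])
E
```

```text
0.43349999999999994 0.46349999999999997 -0.11400000000000002 -0.10200000000000001
[ 0.47487654 -0.12051401  0.05687945]
```

View pics/d3o.png

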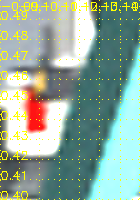

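Request:
carry_out --deltas "-0.5 4 2 0 0 0 0.9; -0.5 4 5 0 0 0 0.9; -0.5 4 11 0 0 0 0.9; -0.5 4 18 0 0 0 0.9; -0.5 4 25 0 0 0 0.9; -0.5 4 30 0 0 0 0.9; -0.5 4 31 0 0 0 0.9; -0.5 4 31 0 0 0 0.9"

```text
time: 18.82
tool_pos: [0.4737, -0.1244, 0.025]
ee_rot: [-3.141, 0.003, 0.012]
wrist_force: [-1.2, 0.1, -0.2]
width: 0.034
```

```bash
python3 go.py 0.474 -0.1245 0.018 0.7
```

```text
shift mm [0.3 0.1 7. ] rot [-0.0002  0.0026 -0.0004] | t 18.82 pos [ 0.4737 -0.1244  0.025 ] w 0.034 F [-1.2  0.1 -0.2]
```

Request:
carry_out --deltas "0.3 0 3 0 0 0 0.9; 0.3 0 6.5 0 0 0 0.9; 0.3 0 6.5 0 0 0 0.9; 0.3 0 6.5 0 0 0 0.9; 0.3 0 6.5 0 0 0 0.48; 0.3 0 6.5 0 0 0 0.48; 0.3 0 6.5 0 0 0 0.48; 0.3 0 6.5 0 0 0 0.48"

```text
time: 19.48
tool_pos: [0.4747, -0.1247, 0.0196]
ee_rot: [3.141, 0.001, 0.012]
wrist_force: [-0.4, -0.0, 0.4]
width: 0.049
```

Request:
carry_out --deltas "0 0 0 0 0 0 0.48; 0 0 -8 0 0 0 0.48; 0 0 -30 0 0 0 0.48; 0 0 -60 0 0 0 0.48; 0 -25 -75 0 0 0 0.55; 0 -60 -75 0 0 0 0.6; 0 -100 -75 0 0 0 0.6; 0 -140 -75 0 0 0 0.6"

```text
time: 20.15
tool_pos: [0.4735, 0.0164, 0.0959]
ee_rot: [3.141, -0.002, 0.01]
wrist_force: [0.4, 0.0, -0.7]
width: 0.0375
```

```bash
python3 go.py 0.4635 0.3143 0.07 14.9
```

```text
shift mm [  -7.1 -298.    25.7] rot [ 0.0008 -0.0016 -0.2503] | t 20.15 pos [0.4735 0.0164 0.0959] w 0.0375 F [ 0.4  0.  -0.7]
```

Request:
carry_out --deltas "-1 -40 0 0 0 -0.04 0.6; -2 -80 0 0 0 -0.08 0.6; -3 -120 0 0 0 -0.12 0.6; -4 -160 0 0 0 -0.16 0.6; -5 -200 0 0 0 -0.2 0.6; -6 -238 8 0 0 -0.24 0.6; -7 -270 16 0 0 -0.249 0.6; -7 -290 24 0 0 -0.249 0.6"

```text
time: 20.82
tool_pos: [0.4622, 0.3088, 0.0709]
ee_rot: [-3.14, -0.001, 0.264]
wrist_force: [-0.4, -0.6, -1.3]
width: 0.0373
```

```bash
python3 go.py 0.4635 0.3155 0.002 14.8;python3 v.py e1;  python3 - <<'E'
from meas import *
from hz import *
p=pickle.load(open('last.pkl','rb'))
raw,xs,ys=ortho(p,.4,.63,-.16,-.09,.02,.0005,None,alpha=2.5);r=raw.astype(int)
m=((r[...,0]>r[...,2]+50)); print(axis(raw,xs,ys,m))
for x in (.44,.46,.48): print('grips',x,height([p],[(x-.01,-.15,.025),(x+.01,-.15,.025),(x+.01,-.1,.025),(x-.01,-.1,.025)]))
E
```

```text
shift mm [ 3.  -6.  68.9] rot [-0.0012 -0.0005  0.0057] | t 20.82 pos [0.4622 0.3088 0.0709] w 0.0373 F [-0.4 -0.6 -1.3]
(array([ 0.47085303, -0.12444994]), array([ 0.9999035 , -0.01389224]), np.float64(-0.03818192354901838), np.float64(0.03757457425059599), np.float64(-0.01886574513821568), np.float64(0.018873750226399186))
grips 0.44 (np.float64(0.0176), np.float64(0.0006), 126)
grips 0.46 (np.float64(0.0114), np.float64(0.0008), 130)
grips 0.48 (np.float64(0.0083), np.float64(0.0008), 144)
```

View pics/e1.png

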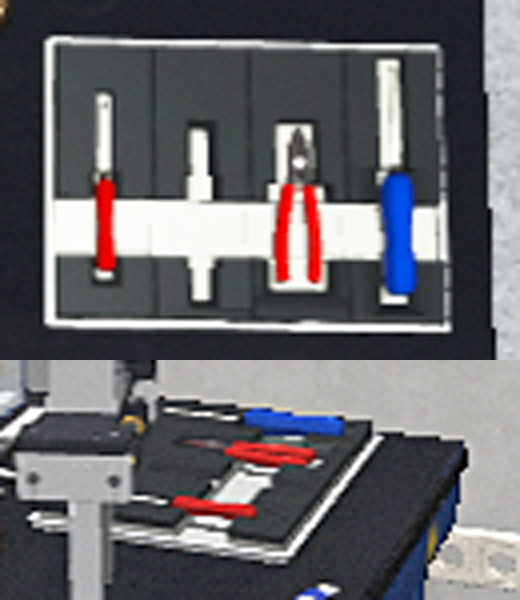

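```bash
python3 - <<'E'
from meas import *
p=pickle.load(open('last.pkl','rb'))
C=cloud(p); r=p['pixels'].astype(int)
m=(r[...,0]>r[...,2]+90)&(r[...,0]>150)&(np.abs(C[...,1]+.1245)<.03)&(np.abs(C[...,0]-.47)<.06)
P=C[m]; print(len(P),np.median(P[:,2]))
for lo,hi in((.42,.445),(.445,.47),(.47,.51)):
  for a,b in((-.16,-.1245),(-.1245,-.09)):
    s=(P[:,0]>lo)&(P[:,0]<hi)&(P[:,1]>a)&(P[:,1]<b); print(lo,a,s.sum(),np.median(P[s,2]).round(4),P[s,1].mean().round(4))
raw,xs,ys=ortho(p,.4,.58,-.17,-.08,.02,.0003,'e1o.png',.02,2)
im=cv2.imread('pics/e1o.png'); cv2.imwrite('pics/e1o.png',im)
# jaws height
m=(r.max(2)<200)&(np.abs(C[...,1]+.126)<.012)&(np.abs(C[...,0]-.53)<.012); print('jaw',np.sort(C[m][:,2]).round(3))
E
```

```text
155 0.023124756706826823
0.42 -0.16 10 0.0238 -0.1348
0.42 -0.1245 10 0.0222 -0.1112
0.445 -0.16 27 0.023 -0.1356
0.445 -0.1245 26 0.0235 -0.1111
0.47 -0.16 40 0.0228 -0.134
0.47 -0.1245 42 0.023 -0.1144
jaw [0.008 0.014 0.014 0.017 0.017 0.018 0.018 0.018 0.018 0.019 0.02  0.02
 0.02  0.021 0.021 0.021 0.021 0.021 0.021 0.021 0.022 0.022 0.022 0.022
 0.022 0.022 0.023 0.024 0.024 0.024 0.024 0.024 0.024 0.024 0.025 0.025
 0.025 0.025 0.025 0.025 0.025 0.025 0.029]
```

View pics/e1o.png

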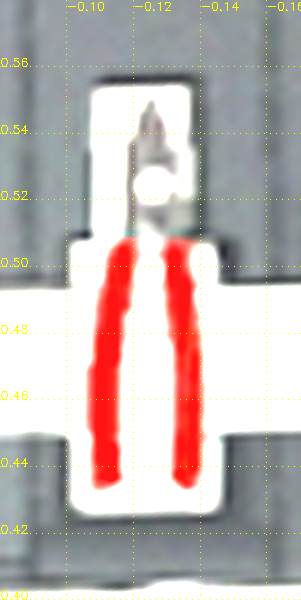

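Request:
carry_out --deltas "2 -6 10 0 0 0.004 0.6; 2 -6 30 0 0 0.004 0.6; 2 -6 50 0 0 0.004 0.6; 2 -6 62 0 0 0.004 0.6; 2 -6 67 0 0 0.004 0.6; 2 -6 67 0 0 0.004 0.6; 2 -6 67 0 0 0.004 0.6; 2 -6 67 0 0 0.004 0.6"

```text
time: 21.58
tool_pos: [0.4641, 0.3117, 0.0046]
ee_rot: [-3.141, -0.001, 0.256]
wrist_force: [-0.1, -0.4, -0.1]
width: 0.0376
```

```bash
python3 go.py 0.4635 0.3155 0.002 14.8; python3 - <<'E'
from h import *
q=snap('side')
cv2.imwrite('pics/e2.png',cv2.resize(cv2.cvtColor(q['pixels'],cv2.COLOR_RGB2BGR)[200:290,250:370],None,fx=6,fy=6,interpolation=cv2.INTER_CUBIC))
E
```

```text
shift mm [ 0.4 -3.8  2.6] rot [-0.0003 -0.0015 -0.0021] | t 21.58 pos [0.4641 0.3117 0.0046] w 0.0376 F [-0.1 -0.4 -0.1]
```

View pics/e2.png

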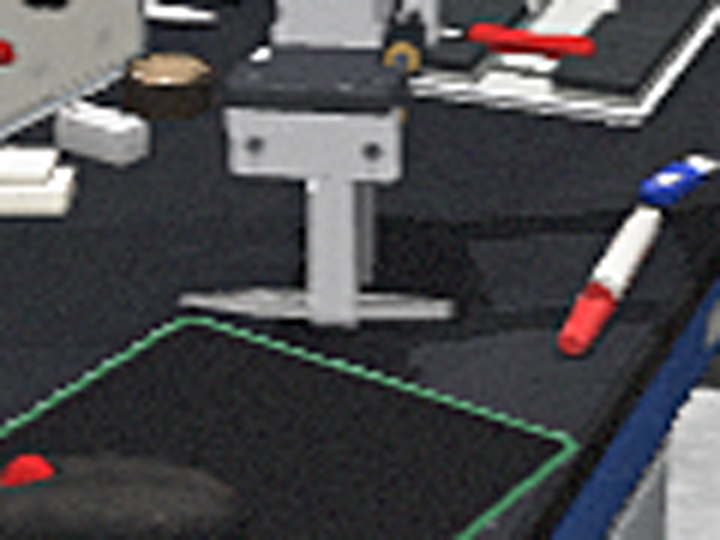

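Request:
carry_out --deltas "0 -3.5 2 0 0 0 0.6; 0 -3.5 2 0 0 0 0.6; 0 -3.5 2 0 0 0 0.95; 0 -3.5 2 0 0 0 0.95; 0 -3.5 2 0 0 0 0.95; 0 -3.5 2 0 0 0 0.95; 0 -3.5 2 0 0 0 0.95; 0 -3.5 2 0 0 0 0.95"

```text
time: 22.3
tool_pos: [0.4621, 0.3149, 0.0012]
ee_rot: [3.141, 0.001, 0.257]
wrist_force: [-0.1, -0.3, -0.5]
width: 0.0099
```

Request:
carry_out --deltas "0 0 0 0 0 0 0.95; 0 0 -5 0 0 0 0.95; 0 0 -15 0 0 0 0.95; 0 0 -30 0 0 0 0.95; 0 0 -48 0 0 0 0.95; 0 0 -58 0 0 0 0.95; 0 0 -58 0 0 0 0.95; 0 0 -58 0 0 0 0.95"

```text
time: 22.97
tool_pos: [0.4627, 0.3153, 0.0603]
ee_rot: [-3.141, -0.001, 0.257]
wrist_force: [0.2, 0.4, -0.2]
width: 0.0102
```

```bash
python3 go.py 0.473 -0.0512 0.06 0.7; python3 - <<'E'
from h import *
q=snap('side');p=snap('top')
pickle.dump((p,q),open('tw.pkl','wb'))
o=robot.get_obs();P=o['tool_pos']; print(w2pix(q,P),w2pix(p,P))
a=cv2.resize(cv2.cvtColor(q['pixels'],cv2.COLOR_RGB2BGR)[200:270,250:370],None,fx=5,fy=5,interpolation=cv2.INTER_CUBIC)
b=cv2.resize(cv2.cvtColor(p['pixels'],cv2.COLOR_RGB2BGR)[200:250,220:340],None,fx=5,fy=5,interpolation=cv2.INTER_CUBIC)
cv2.imwrite('pics/e3.png',np.vstack([a,b]))
E
```

```text
shift mm [-8.310e+01  3.571e+02  1.000e-01] rot [-0.0005 -0.0012  0.2446] | t 22.97 pos [0.4627 0.3153 0.0603] w 0.0102 F [ 0.2  0.4 -0.2]
[[307.06599488 232.20652482]] [[257.85249076 235.02936153]]
```

View pics/e3.png

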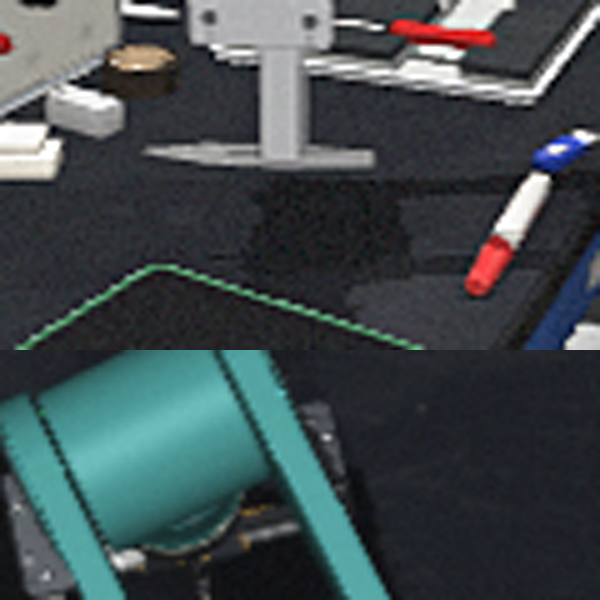

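```bash
python3 - <<'E'
from h import *
p,q=pickle.load(open('tw.pkl','rb'))
P=np.array([.4627,.3153,.0603]);d=np.array([np.cos(.257),np.sin(.257),0])
a=np.arange(-.09,.09,.001)
uv=w2pix(q,P+a[:,None]*d+[0,0,.003])
for u in(279,325.0): print(u,np.interp(u,uv[::-1,0],a[::-1]) if uv[0,0]>uv[-1,0] else np.interp(u,uv[:,0],a))
for v in (-.05,.072): print(w2pix(q,P+v*d+[0,0,.003]))
E
```

```text
279 0.0741382026971959
325.0 -0.04882837204441567
[[325.44624835 231.48942013]]
[[279.78570475 229.14778904]]
```

Request:
carry_out --deltas "-4 15 0 0 0 0.02 0.95; -10 45 0 0 0 0.05 0.95; -19 83 0 0 0 0.08 0.95; -28 122 0 0 0 0.12 0.95; -37 160 0 0 0 0.16 0.95; -46 199 0 0 0 0.2 0.95; -55 238 0 0 0 0.23 0.95; -64 276 0 0 0 0.244 0.95"

```text
time: 23.73
tool_pos: [0.4687, 0.029, 0.0583]
ee_rot: [3.141, 0.003, 0.01]
wrist_force: [1.3, -0.3, -0.9]
width: 0.0103
```

```bash
python3 go.py 0.472 -0.0512 0.05 0.7
```

```text
shift mm [ 2.5 80.2  8.4] rot [ 0.001   0.0029 -0.0018] | t 23.73 pos [0.4687 0.029  0.0583] w 0.0103 F [ 1.3 -0.3 -0.9]
```

Request:
carry_out --deltas "1 35 0 0 0 0 0.95; 2 60 0 0 0 0 0.95; 2.5 74 2 0 0 0 0.95; 2.5 80 5 0 0 0 0.95; 2.5 81 8 0 0 0 0.95; 2.5 81 8 0 0 0 0.95; 2.5 81 8 0 0 0 0.95; 2.5 81 8 0 0 0 0.95"

```text
time: 24.4
tool_pos: [0.4735, -0.0482, 0.0511]
ee_rot: [3.141, 0.002, 0.014]
wrist_force: [-0.0, -0.8, -0.4]
width: 0.0103
```

```bash
python3 go.py 0.472 -0.0512 0.0155 0.7; python3 v.py f1
```

```text
shift mm [-1.5  3.  35.6] rot [0.0001 0.0016 0.002 ] | t 24.4 pos [ 0.4735 -0.0482  0.0511] w 0.0103 F [-0.  -0.8 -0.4]
```

View pics/f1.png

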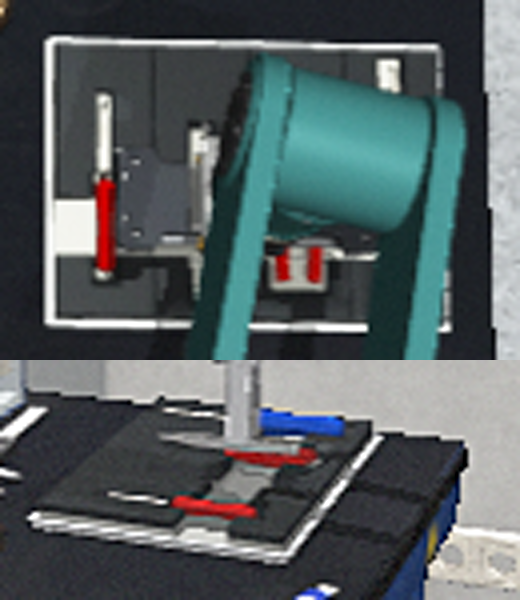

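Request:
carry_out --deltas "-1.5 2.5 1 0 0 0 0.95; -1.5 2.5 4 0 0 0 0.95; -1.5 2.5 9 0 0 0 0.95; -1.5 2.5 15 0 0 0 0.95; -1.5 2.5 21 0 0 0 0.95; -1.5 2.5 26 0 0 0 0.95; -1.5 2.5 28 0 0 0 0.95; -1.5 2.5 28 0 0 0 0.95"

```text
time: 25.17
tool_pos: [0.4716, -0.0516, 0.0223]
ee_rot: [3.142, 0.003, 0.013]
wrist_force: [-0.1, -0.3, -0.3]
width: 0.01
```

```bash
python3 go.py 0.472 -0.0512 0.0155 0.7; python3 v.py f2; python3 - <<'E'
from h import *
p=pickle.load(open('last.pkl','rb'))
ortho(p,.47,.58,-.09,-.01,.025,.0002,'f2o.png',.01,1.3)
E
```

```text
shift mm [ 0.4 -0.4  6.8] rot [0.     0.0029 0.0005] | t 25.17 pos [ 0.4716 -0.0516  0.0223] w 0.01 F [-0.1 -0.3 -0.3]
```

View pics/f2o.png

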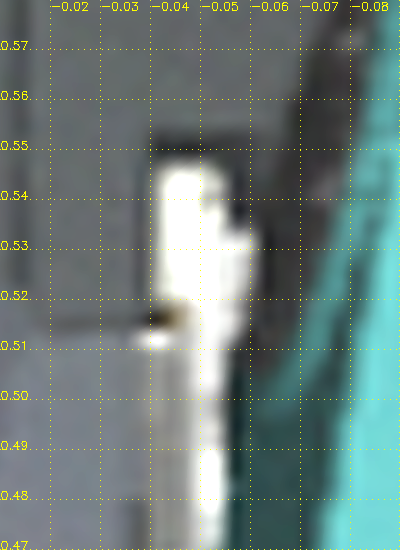

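```bash
python3 - <<'E'
from h import *
p=pickle.load(open('last.pkl','rb')); q=pickle.load(open('top1.pkl','rb'))
f=lambda im:cv2.resize(cv2.cvtColor(im['pixels'],cv2.COLOR_RGB2BGR)[195:260,365:395],None,fx=9,fy=9,interpolation=cv2.INTER_NEAREST)
cv2.imwrite('pics/f3.png',np.hstack([f(p),f(q)]))
E
```

```text
(no output)
```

View pics/f3.png

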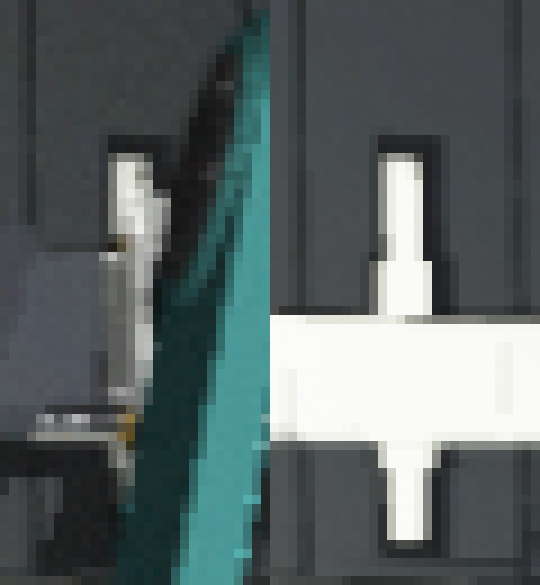

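View pics/f2.png

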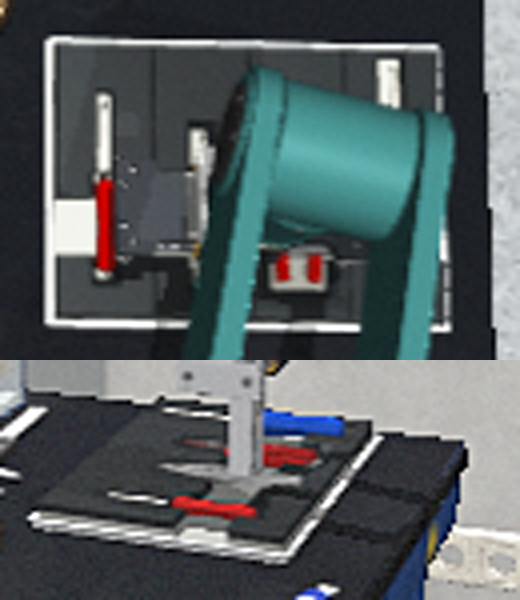

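```bash
python3 - <<'E'
from h import *
ps=[pickle.load(open('last.pkl','rb'))]+[snap('top') for _ in range(4)]
z=np.mean([cloud(p) for p in ps],0)
for v in range(208,228): print(v,' '.join('%3d'%round(z[v,u,2]*1000) for u in range(374,388)),' | ',' '.join('%3d'%ps[0]['pixels'][v,u].mean() for u in range(374,388)))
print(w2pix(ps[0],[[.472,-.0512,.027],[.5435,-.0503,.027],[.52,-.0506,.027],[.42,-.052,.027]]))
E
```

```text
208  23  24  24  22  27  23  23  25  25  26  24  23 351 369  |   64  65  64  64  64  65  63  64  64  63  59  53  27  22
209  25  23  21  22  23  24  24  22  22  22  24  24 360 375  |   67  67  62  59  60  63  63  65  64  63  62  49  21  21
210  23  23  23  21  20  22  18  21  21  21  27  26 363 376  |   67  64  55  33  36  35  39  36  36  42  49  44  23  24
211  22  23  25  20  16  17  17  18  17  19  21 152 365 380  |   67  65  54  29  32  27  31  31  32  37  45  35  23  24
212  22  23  25  21  14  11  15  16  16  18  23 355 370 381  |   66  66  54  79 129 130 116  60  31  40  45  29  21  27
213  22  24  22  16  12  14  26  26  18  20  25 360 372 383  |   66  69  56 115 211 221 167 124  32  34  36  25  25  30
214  23  25  24  21  14  15  27  26  15  21  23 360 377 388  |   62  65  55 117 217 219 141 113  35  34  30  28  25  41
215  25  24  25  20  13  13  26  27  15  19 345 364 376 389  |   68  68  53 118 217 223 176 168  31  31  24  24  24  28
216  22  24  20  18  14  12  26  25 171 173 354 366 380 391  |   64  65  56 115 217 234 213 163  87  69  22  25  27  28
217  23  24  24  20 
[... 716 characters left out ...]
172 185 198 209 209 210 358 371 380 389 396  |   84  81 134 183 136 134 174 168 108  28  33  33  43  69
224 161 162 162 171 182 199 211 210 210 359 372 383 389 395  |   85  85  95 117 110 135 175 150  48  24  26  35  50  71
225 163 162 164 427 183 198 209 212 219 359 374 381 390 393  |   84  81  87 102  93 124 175 148  39  27  29  38  59  68
226 162 163 162 171 184 198 210 210 219 356 372 382 388 390  |   83  81  87 101  91 125 174 146  24  31  35  49  61  55
227 163 163 165 171 183 197 209 212 219 362 373 381 387 390  |   86  81  90 103  91 115 148 111  19  32  41  53  55  42
[[380.44029266 236.34850942]
 [379.9914782  212.83065521]
 [380.14072291 220.51487373]
 [380.81311375 253.71327302]]
```

Request:
carry_out --deltas "0.4 -0.4 3 0 0 0 0.95; 0.4 -0.4 6 0 0 0 0.95; 0.4 -0.4 6.5 0 0 0 0.95; 0.4 -0.4 6.5 0 0 0 0.95; 0.4 -0.4 6.5 0 0 0 0.95; 0.4 -0.4 6.5 0 0 0 0.95; 0.4 -0.4 6.5 0 0 0 0.95; 0.4 -0.4 6.5 0 0 0 0.95"

```text
time: 26.13
tool_pos: [0.4728, -0.0514, 0.017]
ee_rot: [3.141, 0.001, 0.013]
wrist_force: [0.3, 0.2, -0.7]
width: 0.0097
```

```bash
python3 go.py 0.472 -0.0512 0.0155 0.7
```

```text
shift mm [-0.8 -0.2  1.5] rot [0.0006 0.0008 0.0006] | t 26.13 pos [ 0.4728 -0.0514  0.017 ] w 0.0097 F [ 0.3  0.2 -0.7]
```

Release to ~30 mm (fingers stay clear of neighbours), lift and retreat towards the side.

Request:
carry_out --deltas "-0.5 0 1 0 0 0 0.95; -0.5 0 1 0 0 0 0.7; -0.5 0 1 0 0 0 0.7; -0.5 0 1 0 0 0 0.7; -0.5 0 1 0 0 0 0.7; -0.5 0 -8 0 0 0 0.7; -0.5 0 -30 0 0 0 0.7; -0.5 0 -65 0 0 0 0.7"

```text
time: 26.8
tool_pos: [0.4694, -0.0507, 0.0796]
ee_rot: [-3.14, 0.009, 0.013]
wrist_force: [1.1, 0.6, -0.8]
width: 0.0282
```

Request:
carry_out --deltas "0 -15 -15 0 0 0 0.7; 0 -45 -30 0 0 0 0.7; 0 -80 -40 0 0 0 0.7; 0 -120 -40 0 0 0 0.7; 0 -160 -40 0 0 0 0.7; 0 -195 -40 0 0 0 0.7; 0 -215 -40 0 0 0 0.7; 0 -220 -40 0 0 0 0.7"

```text
time: 27.47
tool_pos: [0.4692, 0.1719, 0.1226]
ee_rot: [-3.141, 0.0, 0.017]
wrist_force: [-0.6, 1.1, -0.3]
width: 0.0281
```

```bash
python3 v.py g1; python3 - <<'E'
from h import *
ps=[snap('top') for _ in range(4)]
z=np.mean([cloud(p) for p in ps],0); pickle.dump(ps[0],open('last.pkl','wb'))
for v in range(208,262): print(v,' '.join('%3d'%round(z[v,u,2]*1000) for u in range(373,388)),' | ',' '.join('%3d'%ps[0]['pixels'][v,u].mean() for u in range(373,388)))
ortho(ps[0],.39,.63,-.25,.07,.02,.0005,'g1o.png',.05,.9)
print(robot.get_obs()['tool_pos'])
E
```

```text
208  25  26  25  21  25  23  23  25  22  20  28  22  21  22  24  |   75  70  73  73  74  74  70  72  73  73  73  71  71  73  69
209  22  20  24  23  22  25  24  21  25 377  24  24  22  25  26  |   74  74  72  71  65  68  74  73  72  72  70  71  70  70  71
210  24  26  22  23 377  25  18  19  23  24  20  25  24  25  25  |   76  76  75  64  37  39  38  43  42  42  47  62  71  72  72
211  23  22  24  25  19  18  19  15  17  18  18  21  21  25  26  |   77  76  75  62  36  32  40  36  36  36  42  61  72  73  72
212  25  23  24  24  21  12  15  13  15  14  20  24  25  23  22  |   75  73  72  61  88 149 149 134  68  34  43  61  73  73  70
213  25  24  23  24  20  12  14  16  12  15  18  23  21  26  24  |   73  74  75  62 132 211 207 209 171  35  42  60  71  72  72
214  21  24  23  26  20  15  11  17  14  14  23  22  24  25  26  |   76  76  74  63 138 225 229 217 180  32  41  61  71  72  69
215  22  23  25  22  18  15  14  14  14  14  22  28  23  24  24  |   77  75  76  63 136 203 163 209 225  34  41  61  74  70  73
216  25  24  24  25  22  16  17  11  16  17  22  24  24  24  24  |   77  76 
[... 5146 characters left out ...]
1  41  40  50  72  78  79
257  24  26  23  24  22  21  23  25  22  24  25  21  23  24  23  |   78  77  74  72  70  69  66  63  64  61  62  60  57  59  56
258  22  23  25  26  24  25  26  22  24  25  22  24  23  24  24  |   81  79  79  79  76  76  76  74  76  72  77  75  74  73  69
259  17  18  20  20  20  21  24  23  21  21  22  22  22  24  23  |   55  45  46  48  48  50  51  49  57  62  61  66  75  73  68
260   9   6   9   6  10  10   8   8   9   8  11   5   0  -1   2  |  248 250 248 246 244 241 238 237 231 230 238 238 227 172 113
261   7   9   8   8   9   9  10  11   9   7  10   9  12   9  10  |  254 254 254 254 254 254 254 253 253 253 253 253 253 253 253
[0.46972776 0.16730501 0.12191292]
```

View pics/g1o.png

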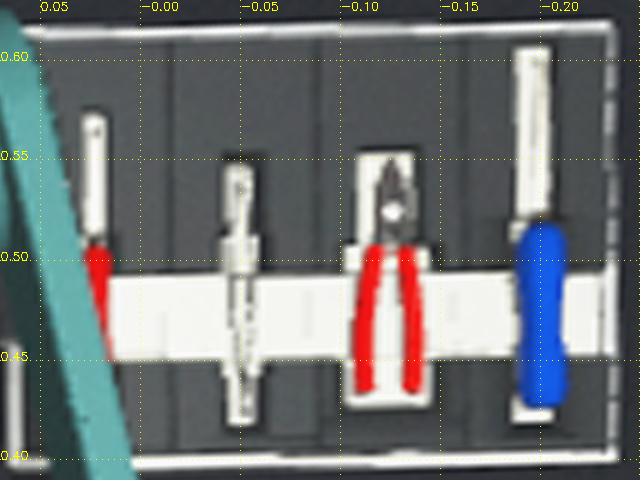

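View pics/g1.png

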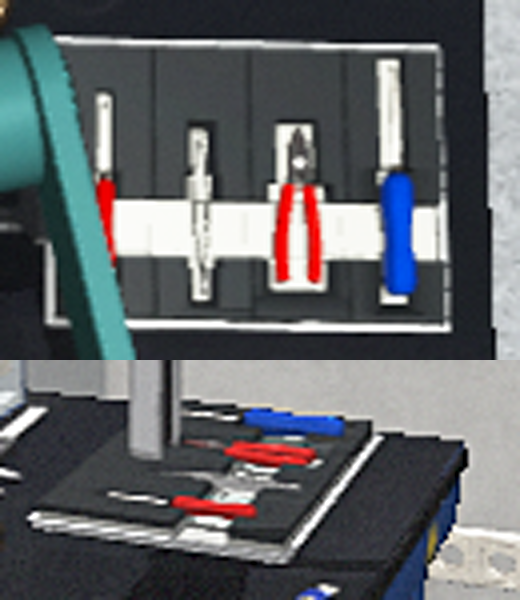

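```bash
python3 - <<'E'
from hz import *
ps=[snap('top') for _ in range(4)]
for n,y,zt,xs in(('large',-.200,.034,((.43,.45),(.45,.48),(.48,.51))),):
    for a,b in xs: print(n,a,height(ps,[(a,y-.004,zt),(b,y-.004,zt),(b,y+.004,zt),(a,y+.004,zt)]))
print('shank tip', height(ps,[(.575,-.2,.024),(.595,-.2,.024),(.595,-.197,.024),(.575,-.197,.024)]))
q=snap('side','h1.png'); 
for d in robot.place_of(q,'dial_gauge')[:1]: print(c2w(q,d['at']).round(3))
print(robot.get_obs()['wrist_force'],robot.get_obs()['time'])
E
```

```text
large 0.43 (np.float64(0.0335), np.float64(0.0003), 128)
large 0.45 (np.float64(0.0318), np.float64(0.0003), 174)
large 0.48 (np.float64(0.0329), np.float64(0.0003), 149)
shank tip (np.float64(0.0199), np.float64(0.0007), 56)
[ 0.666  0.357 -0.003]
[ 0.06937165 -0.3656587   0.07568261] 28.0667
```

View pics/h1.png

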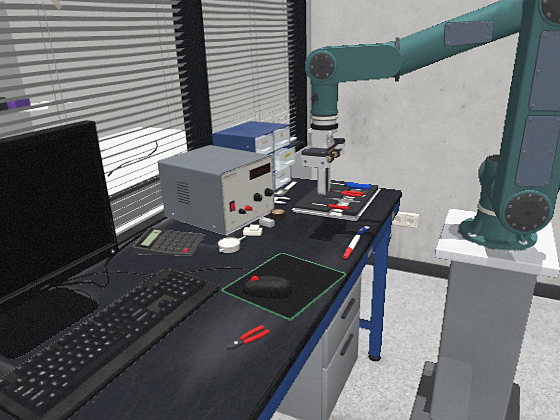

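```bash
python3 -c "
from bench import robot
print(robot.close_job())"
```

```text
the job is handed in; nothing more can be done
None
```

All four tools are back in the tray, placed in the order large screwdriver, small screwdriver, side cutters, tweezers. The job was handed in at about 28 s of the 99 s allowed. The cutters used were the larger pair (about 118 mm long); the smaller pair further left was not touched.

| Tool | Top height measured | Expected for a tool fully down |
|---|---|---|
| Large screwdriver handle | 32–33.5 mm, level along its length | 35 mm at the crest |
| Small screwdriver handle | 28 mm | 29.5 mm |
| Side cutters | 23–24 mm | 25 mm |
| Tweezers | 23–24 mm | 24 mm |

- **Heights:** most readings came out 1–3 mm low. Averaging over rounded surfaces and a bias of up to about 1 mm in the depth picture account for most of that. The large handle reads lowest at its middle, which I took to be its waist.
- **Position:** the large and small screwdrivers and the cutters lie within about 1–1.5 mm of their recess centres. The tweezers looked central in the picture, but I did not measure them after release.
- **Angle:** the cutters look turned about 1.5° from the tray.
- **Direction:** all handles, and the blunt end of the tweezers, point towards the robot.
- **Dial indicator:** the last check put it within 3 mm of its first position, inside the 4 mm accuracy of that check, so I take it as unmoved.
- **Robot at hand-in:** the gripper was empty and clear of everything, with wrist force under 0.4 N.

No check failed. The last top picture had the arm in front of part of the small screwdriver, so its fit rests on the clear picture taken just after it was placed.

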